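# Interleave enamelled lamp panels in the stacking jig

## Robot

A 6-joint arm with a two-finger parallel gripper is mounted at the origin on the work surface. World frame = base frame: x ahead of the robot, y to its left, z up, the work surface at z = 0. Lengths are in m, angles in rad, forces in N, time in s.
With the tool pointing down it reaches from about 0.25 to 0.725 m from the base axis. Payload 9.7 kg.
Tool frame: the origin (TCP) lies at the very end of the fingers, on their centre line; the grasp point (between the pads) lies 19 mm behind it; z points along the fingers, y is the line along which they close (so a half turn about z gives the same grasp; the last joint's range is limited). The gripper opens to 85 mm and grips with 20 to 120 N. Pads are 22 mm wide; open, the fingers measure 114 mm over their backs; the gripper's body (76 mm by 85 mm) begins 54 mm behind the grasp point. The pads swing forward as they close: fully open they stand 13 mm farther back than shut.
Start: joints at [-1.332, 0.087, 0.176, 1.66, 0, 1.571], TCP at [0.13, -0.534, 0.231] pointing down, gripper open.
Joint ranges: [-3.13, 3.13], [-0.85, 1.81], [-1.15, 1.24], [-2.2, 2.28], [-1.44, 1.52], [-3.14, 3.14]. Speed limits (rad/s): [2.22, 2.22, 2.57, 3.14, 3.14, 3.14].

## Interface

Orientations are given as a unit quaternion [w, x, y, z].
In Python, from cell import manip, camera, camera_info, models gives the robot as it stands. The module is installed in compiled form; this text tells all that it offers.
- The arm moves only by the tool drive_tool, never from a script. Its argument "series" is a list of rows, each a list of 3 entries, a list of its own where there are three numbers: the shift along the world's x, y, z in mm, then the turn about the world's z in degrees, then the opening, from -1 (shut) to 1 (fully open). A call has exactly 8 rows; each row shifts and turns the commanded pose from where the row before left it; what a row does not reach is not made up. A row lasts 1/12 s, in which the tool goes at most 41.7 mm and 7.16 degrees, less where a joint would pass 70% of its speed; a pose out of reach is approached as far as the arm can. A call is refused whole if a number of a shift passes 41.7 or a number of a turn 7.16, either way. A call with a gripper value outside its range is refused whole. The fingers move at their own pace and stop on an object; the grip force is fixed at half the most. Time passes only in rows, so rows that do not move let the fingers close, or fill a call up. It gives the time, the measured TCP pose, the force, the opening and the grip force at its end, in the units of the state.
- manip.read_state(): the state, without advancing time (a new reading comes with each control period).
- camera(name): name is "scene" or "top" or "wrist"; returns the picture (400x640x3 uint8, red, green, blue); there is no depth.
- camera_info(name): a dict with "fx", "fy", "cx", "cy" (pixels), "T" (4x4, takes a point from camera to world coordinates); the wrist camera has in their place "mount" (4x4, takes a point from camera to tool coordinates, whose origin is the TCP and whose axes are the flange's). Camera axes: x right, y down, z forward; pixel columns grow to the right and rows downward; lengths in m; the calibration is good to about 2 mm. The wrist camera is an equidistant fisheye: a pixel r from the principal point sees the ray r / f radians off the axis. A picture is of the moment at which its call begins: read the wrist's pose just before it. camera_info takes no time and is no camera call.
- manip.finish_job(): hands the job in; it is judged then, once.
Trained networks look in the newest picture that a camera, given by its name, has taken for a name from the list of things; names that differ only in an ending like _2 or _b are one class to them, and where a whole thing is asked for, a point or a joint stands for the part that bears it (a point fixed in the world has none). Each returns a list of dicts, best first, with "confidence" (0 to 1); they miss things now and then, are a little off and sometimes report something else, mostly with a low value. They report only what shows in the picture. A call takes as long as a camera call. They do not tell look-alikes from the thing itself.
- models.outline_of(camera, target): "region" (400x640 bool, what is visible of it) and "extent" ([centre column, centre row, width, height] in pixels, round what is visible of it).
The state is a dict: "time_s": time; "q": joint angles; "joint_vel": joint speeds; "joint_efforts": joint torques, N m; "tcp_pos": TCP position; "tool_rot": TCP orientation; "ft_force": force on the tool from outside, world axes, zero at the start; "moment": the same for the moment, N m; "gripper_width": opening from 0.0 (shut) to 1.0 (fully open); "gripper_force": force on a finger pad.
Only numpy, scipy, OpenCV 4.12 (cv2) and the standard library are available. Lean on these libraries where they do the work, as an engineer would, in place of code of your own. Each camera call takes 0.05 s, during which the arm holds its last target. There are 200 camera calls.

## Task

Use the scraper block to wipe the three brass offcuts off the blue panel in the jig into the jig's steel trough, without touching them with the fingers, and stand the scraper back on the bench. Then slide the cork separator, without lifting it, off the white deck onto that panel until it sits flat and flush against the jig's end stop and side curb, and set the other blue panel gently on top of it, squared flush against the end stop and both side stops, with the separator still flush beneath. Do not bang or press the panels hard and leave everything else on the bench where it is.

Things in the scene. Friction and masses are not known exactly. Their poses are not given: they have to be found in the camera images.
- jig: Fixed stacking jig, 0.24 m long. Origin at bench level under the pocket's centre; +x points away from the robot to the end stop, +y to its left. Sizes in mm in this frame, for its points too: pocket floor z 22, near lip up to z 28; the bottom panel in it (1 mm play) has its top at z 32. Stops at +x and +y, white deck at -y, trough at the open near end (-x).
- home (a point): Point on the jig (x 1, y 1, z 32), level with the bottom panel's top, jig axes. The separator is home when its origin is here, the top panel when its origin is 5 mm above here.
- end_stop (a point): Middle of the top of the end stop's inner face (x 76, y 6, z 50): an aluminium block spanning y -34 to 46, 12 thick, rigid.
- side_curb (a point): Middle of the top of the aluminium side curb's inner face (x 3, y 33, z 35). The curb is 170 long, 12 thick, and carries two side stops up to z 50 with the same inner face, each 25 long, centred at x -52 and x 52; the 79 mm gap between them leaves room for a finger above the curb.
- trough (a point): Centre of the steel trough's floor, where the offcuts go (x -116, y 0, z 4): inside 70 x 102 mm, x -151 to -81, walls to z 24.
- deck (a point): Centre of the white deck's top (x 3, y -84.5, z 33.5): 170 x 101 mm, y -135 to -34, 1.5 mm higher than the bottom panel's top.
- bottom_panel: Blue enamelled panel 150 x 64 x 10 mm (x, y, z) lying loose in the jig's pocket; origin at the centre of its underside.
- separator: Cork-faced rigid board 150 x 64 x 5 mm (x, y, z), about 50 g, lying on the white deck, a little askew and nearer to the robot than its home; origin at the centre of its underside. It slides easily when pushed on an edge; two spread fingertips keep it square.
- top_panel: Second blue enamelled panel 150 x 64 x 12 mm (x, y, z), about 0.2 to 0.45 kg, lying flat on the open bench; origin at the centre of its underside. Can be gripped across its 64 mm width.
- scraper: Scraper block standing on the bench: black rubber foot 24 x 58 x 14 mm (x, y, z) with a wooden block 20 x 52 mm above it up to z = 72 mm; origin at the centre of the underside. Grip the wood across its 20 mm (x). The foot's 58 mm edge covers the panel's width.
- chip1: Brass offcut, a block about 12 x 10 x 10 mm, lying on the bottom panel; origin at the centre of its underside.
- chip2: Brass offcut, a block about 14 x 9 x 9 mm, lying on the bottom panel; origin at the centre of its underside.
- chip3: Brass offcut, a block about 11 x 11 x 9 mm, lying on the bottom panel; origin at the centre of its underside.
- lampshade: Bystander: black bell-shaped lampshade, 124 mm across, 100 mm high; origin centre of underside.
- jar: Bystander: jar with red cap, 64 mm across, 75 mm high; origin centre of underside.
- mug: Bystander: white mug, 80 mm across, 90 mm high; origin centre of underside.
- spool: Bystander: copper-coloured spool, 70 mm across, 50 mm high; origin centre of underside.
- wrench: Bystander: steel wrench lying flat.
- screwdriver: Bystander: screwdriver lying flat.
Things that resemble listed ones, but are neither listed nor needed, are in the scene too. What is shaped like the scraper but orange or turquoise is not meant.

How it is judged:
On the way, in this order (a step that is already met when the one before it is completed fails the run):
1. the scraper is down on or close over the bottom panel (x of scraper in the frame of jig between -0.1 and 0.08 m and y of scraper in the frame of jig between -0.04 and 0.04 m and z of scraper in the frame of jig between 0.026 and 0.038 m), for 0.1 s.
2. all three offcuts lie in the trough (x of chip1 in the frame of jig between -0.155 and -0.078 m and y of chip1 in the frame of jig between -0.055 and 0.055 m and z of chip1 in the frame of jig between 0.002 and 0.024 m and x of chip2 in the frame of jig between -0.155 and -0.078 m and y of chip2 in the frame of jig between -0.055 and 0.055 m and z of chip2 in the frame of jig between 0.002 and 0.024 m and x of chip3 in the frame of jig between -0.155 and -0.078 m and y of chip3 in the frame of jig between -0.055 and 0.055 m and z of chip3 in the frame of jig between 0.002 and 0.024 m), for 0.2 s.
3. the separator lies flat and flush at home on the bottom panel, the scraper standing on the bench (x of separator in the frame of home between -0.0025 and 0.002 m and y of separator in the frame of home between -0.0025 and 0.002 m and z of separator in the frame of home between -0.0015 and 0.0015 m and angle between the x axis of separator and the x axis of jig, either way round below 0.03 rad and height (world z) of scraper between -0.003 and 0.003 m and angle between scraper's own z axis and vertical below 0.08 rad), for 0.2 s.
At the end, for the whole second after the job is handed in: Offcuts in the trough; separator flat on the bottom panel, top panel flat on it, each home (-2.5 to +2 mm along and across, 1.5 mm in height, 0.03 rad); scraper upright on the bench (3 mm, 0.08 rad); all at rest (all of step 2 and all of step 3 and x of top_panel in the frame of home between -0.0025 and 0.002 m and y of top_panel in the frame of home between -0.0025 and 0.002 m and z of top_panel in the frame of home between 0.0035 and 0.0065 m and angle between the x axis of top_panel and the x axis of jig, either way round below 0.03 rad and linear speed of each of separator, top_panel, scraper below 0.01 m/s); the robot touches nothing.
It fails at once if the fingers touch an offcut (contact force between the fingers and chip1 above 0.3 N or contact force between the fingers and chip2 above 0.3 N or contact force between the fingers and chip3 above 0.3 N).
It fails at once if a panel or the separator is banged or pressed against the jig or the stack with more than 60 N (contact force between top_panel and separator above 60 N or contact force between any of top_panel, separator and jig above 60 N).
It fails at once if the separator is lifted (its origin over 50 mm above the jig's foot, 16 mm above the deck) (z of separator in the frame of jig above 0.05 m).
It fails at once if a bystander is moved by more than 20 mm (distance of any of lampshade, jar, mug, spool, wrench, screwdriver from where it was at the start of the episode above 0.02 m).
It also fails if it takes over 72 s, if anything falls off the work surface, if the arm or the gripper's body presses on something with over 40 N, if the wrist force passes 120 N, or if a joint passes its speed limit or range.

## Working session

There is one attempt and no reset: what is moved stays moved. The work goes in short steps, Python scripts to look and compute and a tool call to move; the robot and the scene stay as the last step left them, time stands still between calls to the robot, and variables do not carry over. Pictures are saved under pics/ and viewed, at most 10 in all, crops included, and the job is handed in when it is done.

Besides the shell and the picture viewer there is one more tool, called after "Emit:" as name(argument=value, ...) on one line, values as JSON. drive_tool: Moves the arm, as the interface text tells. Its arguments: {"type":"object","properties":{"series":{"type":"array","items":{"type":"array"}}},"required":["series"]}

```bash
mkdir -p pics; ls; python3 - <<'E'
from cell import manip,camera,camera_info,models
import cv2,numpy as np
s=manip.read_state();print({k:np.round(v,3).tolist() for k,v in s.items()})
for c in ["top","scene"]:
    im=camera(c);cv2.imwrite(f"pics/{c}0.png",im[:,:,::-1]);i=camera_info(c)
    print(c,{k:np.round(v,4).tolist() for k,v in i.items()})
    for t in ["jig","separator","bottom_panel","top_panel","scraper","chip1"]+(["lampshade","jar","mug","spool","wrench","screwdriver"] if c=="top" else []):
        print(t,[(round(d["confidence"],2),np.round(d["extent"]).tolist()) for d in models.outline_of(c,t)])
i=camera_info("wrist");print({k:np.round(v,4).tolist() for k,v in i.items()})
print(manip.read_state()["time_s"])
E
```

```text
pics
{'time_s': 0.0, 'q': [-1.332, 0.087, 0.175, 1.66, -0.0, 1.571], 'joint_vel': [-0.0, -0.001, 0.0, 0.001, 0.0, -0.0], 'joint_efforts': [-0.002, -52.039, 46.48, 0.016, 0.0, -0.0], 'tcp_pos': [0.13, -0.534, 0.231], 'tool_rot': [-0.001, 0.993, 0.119, -0.0], 'ft_force': [1.165, -0.432, 0.304], 'moment': [0.008, -0.045, 0.001], 'gripper_force': 0.0, 'gripper_width': 0.995}
top {'fx': 465.7431, 'fy': 465.7431, 'cx': 328.2583, 'cy': 201.5805, 'T': [[-0.0306, -0.9913, 0.1284, 0.3944], [-0.9995, 0.0308, 0.0001, -0.0219], [-0.004, -0.1283, -0.9917, 1.4433], [0.0, 0.0, 0.0, 1.0]]}
jig [(0.8, [336.0, 217.0, 63.0, 87.0])]
separator [(0.95, [350.0, 212.0, 22.0, 51.0])]
bottom_panel [(0.7, [339.0, 215.0, 64.0, 90.0]), (0.57, [324.0, 206.0, 26.0, 52.0]), (0.18, [259.0, 147.0, 20.0, 19.0])]
top_panel [(0.93, [429.0, 214.0, 27.0, 48.0])]
scraper [(0.82, [236.0, 188.0, 16.0, 20.0]), (0.62, [231.0, 225.0, 24.0, 13.0]), (0.53, [205.0, 223.0, 23.0, 14.0])]
chip1 []
lampshade [(0.68, [376.0, 140.0, 38.0, 39.0])]
jar [(0.75, [202.0, 161.0, 24.0, 22.0]), (0.65, [431.0, 212.0, 30.0, 50.0])]
mug [(0.9, [469
[... 255 characters left out ...]
-0.2562, 0.9649], [0.4824, 0.7262, -0.4898, 0.6979], [-0.0142, -0.5526, -0.8333, 1.2768], [0.0, 0.0, 0.0, 1.0]]}
jig [(0.62, [395.0, 274.0, 18.0, 30.0]), (0.56, [334.0, 201.0, 107.0, 78.0])]
separator [(0.85, [322.0, 183.0, 53.0, 36.0])]
bottom_panel [(0.92, [331.0, 205.0, 50.0, 39.0])]
top_panel [(0.47, [303.0, 304.0, 26.0, 22.0])]
scraper [(0.87, [418.0, 304.0, 14.0, 31.0]), (0.7, [362.0, 292.0, 25.0, 21.0]), (0.64, [395.0, 275.0, 18.0, 35.0])]
chip1 [(0.17, [335.0, 198.0, 105.0, 75.0])]
{'fx': 309.7069, 'fy': 309.7069, 'cx': 311.2981, 'cy': 197.8102, 'mount': [[0.0007, -0.9633, -0.2683, 0.067], [1.0, 0.0006, 0.0005, -0.0004], [-0.0003, -0.2683, 0.9633, -0.1417], [0.0, 0.0, 0.0, 1.0]]}
1.0
```

```bash
python3 - <<'E'
import cv2
t=cv2.imread("pics/top0.png")[125:305,170:500]; cv2.imwrite("pics/topc.png",cv2.resize(t,None,fx=2.4,fy=2.4,interpolation=cv2.INTER_CUBIC))
t=cv2.imread("pics/scene0.png")[150:350,200:460]; cv2.imwrite("pics/scenec.png",cv2.resize(t,None,fx=3,fy=3,interpolation=cv2.INTER_CUBIC))
E
```

```text
(no output)
```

View pics/topc.png

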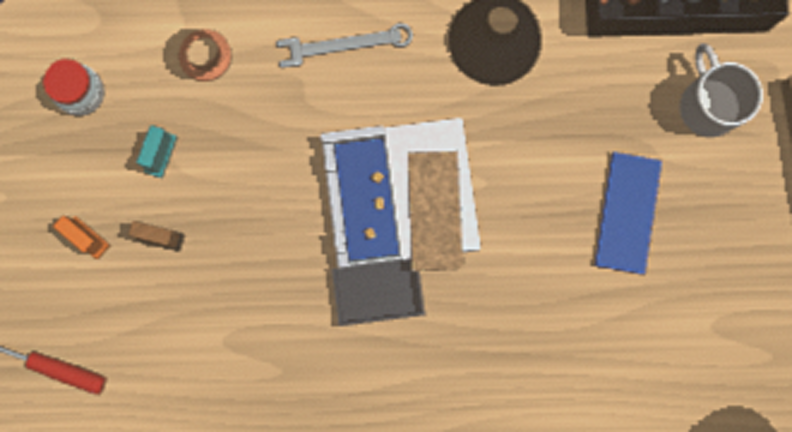

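View pics/scenec.png

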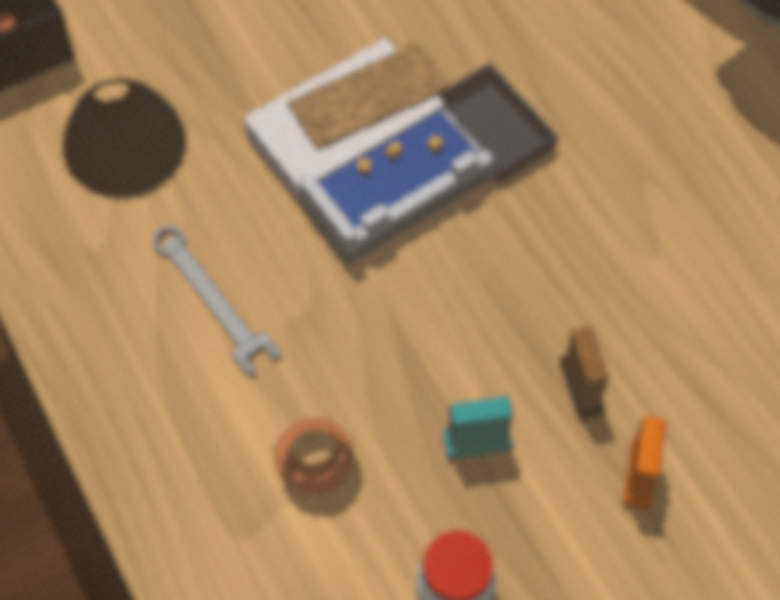

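Candidates for the scraper in the top image are the turquoise block at (236,188), the orange block at (204,223), and the wood block with a black foot at (232,223). By the description, I want the wood and black one. The jig is at about (324,206) with the offcuts on the +y (left) blue panel, the cork lies right of it at (350,212), and the free blue panel is at (431,213).

```bash
cat > h.py <<'E'
from cell import manip,camera,camera_info,models
import cv2,numpy as np
from scipy.optimize import minimize
from scipy.spatial.transform import Rotation as R
def pose(s=None):
    s=s or manip.read_state();q=s["tool_rot"];T=np.eye(4);T[:3,:3]=R.from_quat([q[1],q[2],q[3],q[0]]).as_matrix();T[:3,3]=s["tcp_pos"];return T
def yaw(T): return np.degrees(np.arctan2(T[1,1],T[0,1]))   # angle of tool y
def cam(name,T=None):
    i=camera_info(name); return (name,i,(pose() if T is None else T)@i["mount"] if name=="wrist" else np.array(i["T"]))
def proj(c,P):
    n,i,T=c;p=(np.atleast_2d(P)-T[:3,3])@T[:3,:3]
    if n=="wrist":
        r=np.hypot(p[:,0],p[:,1])+1e-12;k=np.arctan2(r,p[:,2])/r;x,y=p[:,0]*k,p[:,1]*k
    else: x,y=p[:,0]/p[:,2],p[:,1]/p[:,2]
    return np.c_[i["fx"]*x+i["cx"],i["fy"]*y+i["cy"]]
def back(c,uv,z):
    n,i,T=c;uv=np.atleast_2d(uv).astype(float);x=(uv[:,0]-i["cx"])/i["fx"];y=(uv[:,1]-i["cy"])/i["fy"]
    if n=="wrist":
        a=np.hypot(x,y)+1e-12;d=np.c_[np.sin(a)*x/a,np.sin(a)*y/a,np.cos(a)]
    else: d=np.c_[x,y,np.ones(len(x))]
    d=d@T[:3,:3].T;return T[:3,3]+d*((z-T[2,3])/d[:,2])[:,None]
def place(p,pts):   # p=x,y,yaw(rad)
    c,s=np.cos(p[2]),np.sin(p[2]);pts=np.atleast_2d(pts);return np.c_[p[0]+c*pts[:,0]-s*pts[:,1],p[1]+s*pts[:,0]+c*pts[:,1],pts[:,2]]
def boxpts(dx,dy,z0,z1):
    t=np.linspace(-.5,.5,15);e=np.r_[np.c_[t,t*0-.5],np.c_[t,t*0+.5],np.c_[t*0-.5,t],np.c_[t*0+.5,t]]*[dx,dy]
    return np.r_[np.c_[e,np.full(60,z0)],np.c_[e,np.full(60,z1)]]
def fit(views,parts,p0):  # views: [(cam,mask)], parts: list of boxpts
    def cost(q):
        e=0
        for c,m in views:
            a=np.zeros(m.shape,np.uint8)
            for b in parts:
                h=cv2.convexHull(np.float32(proj(c,place([q[0]/100,q[1]/100,q[2]/10],b))));cv2.fillConvexPoly(a,np.int32(np.round(h*16)),255,cv2.LINE_AA,4)
            e+=np.abs(a/255.-m).sum()/m.sum()
        return e
    best=None
    for dy in (-2,-1,0,1,2):
        x0=np.array([p0[0]*100,p0[1]*100,p0[2]*10+dy])
        r=minimize(cost,x0,method="Nelder-Mead",options=dict(initial_simplex=x0+np.r_[np.zeros((1,3)),np.eye(3)*[1,1,1]],xatol=1e-3,fatol=1e-4))
        if best is None or r.fun<best.fun: best=r
    return best.x/[100,100,10],best.fun
def blue(im):
    h=cv2.cvtColor(im,cv2.COLOR_RGB2HSV);return ((h[...,0]>105)&(h[...,0]<130)&(h[...,1]>110)).astype(np.uint8)
def blobs(m,amin=100):
    n,l,s,c=cv2.connectedComponentsWithStats(m);return [(l==k,c[k],s[k,4]) for k in range(1,n) if s[k,4]>amin]
def hullmask(m):
    o=np.zeros(m.shape,np.uint8);c=np.vstack(cv2.findContours(m.astype(np.uint8),0,1)[0]);cv2.fillConvexPoly(o,cv2.convexHull(c),1);return o
SCR=[boxpts(.024,.058,0,.014),boxpts(.020,.052,.014,.072)]
E
python3 - <<'E'
from h import *
t=cv2.imread("pics/top0.png")[:,:,::-1].copy();s=cv2.imread("pics/scene0.png")[:,:,::-1].copy()
ct,cs=cam("top"),cam("scene")
for m,c,a in blobs(blue(t)):
    print(c,a)
    if c[0]<380: z=(.022,.032)
    else: z=(0,.012)
    p0=back(ct,c,z[1])[0]; print("panel",np.round(fit([(ct,hullmask(m))],[boxpts(.15,.064,*z)],[p0[0],p0[1],0]),4) if 0 else fit([(ct,hullmask(m))],[boxpts(.15,.064,*z)],[p0[0],p0[1],.05]))
for r in models.outline_of("top","separator")[:1]:
    p0=back(ct,r["extent"][:2],.0385)[0];print("sep",fit([(ct,r["region"])],[boxpts(.15,.064,.0335,.0385)],[p0[0],p0[1],.0]))
v=[r["region"] for r in models.outline_of("top","scraper") if abs(r["extent"][0]-231)<5 and abs(r["extent"][1]-225)<8]
w=[r["region"] for r in models.outline_of("scene","scraper") if abs(r["extent"][0]-395)<6]
p0=back(ct,[231,225],.036)[0]
for vs in ([(ct,v[0])],[(ct,v[0]),(cs,w[0])]):
  for y in (0,.8,-.8,1.57): print("scr",y,fit(vs,SCR,[p0[0],p0[1],y]))
E
```

```text
[152.5210084  122.13655462] 476
panel (array([ 0.84684434,  0.5288266 , -0.1666627 ]), np.float64(0.4403367881575034))
[132.61940299 116.92537313] 134
panel (array([0.88091427, 0.5753582 , 0.82575157]), np.float64(5.794433902593296))
[321.78006873 207.58304696] 873
panel (array([ 0.55983319, -0.00239567,  0.10952848]), np.float64(0.10435687044955508))
[431.41375546 213.5       ] 916
panel (array([ 0.53434733, -0.33987862, -0.22427521]), np.float64(0.1714291489791793))
sep (array([ 0.54270901, -0.09009723,  0.02284447]), np.float64(0.1573409851745576))
scr 0 (array([ 0.52064664,  0.26537464, -0.33467574]), np.float64(0.26520438683948155))
scr 0.8 (array([ 0.52055548,  0.26533531, -0.33920687]), np.float64(0.26378641852221113))
scr -0.8 (array([ 0.52073024,  0.26523689, -0.33061681]), np.float64(0.26551456740888446))
scr 1.57 (array([0.52080134, 0.2655593 , 2.80687116]), np.float64(0.26520438683948155))
scr 0 (array([ 0.52075399,  0.26295142, -0.34441525]), np.float64(0.4490895255944371))
scr 0.8 (array([ 0.52089354,  0.26338744, -0.33051685]), np.float64(0.44886124867655686))
scr -0.8 (array([ 0.52130142,  0.26361543, -0.32689517]), np.float64(0.44726821357421354))
scr 1.57 (array([0.52124894, 0.26377595, 2.81920538]), np.float64(0.44782156263450085))
```

Emit:
drive_tool(series=[[[24,29,2],5.2,1],[[26,29.5,2],5.2,1],[[26,29.5,2],5.2,1],[[26,29.5,2],5.2,1],[[26,29.5,2],5.2,1],[[26,29.5,2],5.2,1],[[26,29.5,2],5.2,1],[[26,29.5,2],5.2,1]])

```text
time_s: 1.82
tcp_pos: [0.3369, -0.2973, 0.2476]
tool_rot: [0.0, 0.885, 0.466, 0.0]
ft_force: [-0.6, -0.1, -0.7]
gripper_width: 1.001
gripper_force: 0.0
```

Emit:
drive_tool(series=[[[26,29.5,0],5.2,1],[[26,29.5,0],5.2,1],[[26,29.5,0],5.2,1],[[26,29.5,0],5.2,1],[[26,29.5,0],5.2,1],[[26,29.5,0],5.2,1],[[26,29.5,0],5.2,1],[[26,29.5,0],5.2,1]])

```text
time_s: 2.48
tcp_pos: [0.5451, -0.061, 0.2474]
tool_rot: [0.0, 0.662, 0.75, 0.0]
ft_force: [0.7, 0.1, -0.2]
gripper_width: 1.0
gripper_force: 0.0
```

```bash
python3 - <<'E'
from h import *
s=manip.read_state();T=pose(s);print(np.round(s["tcp_pos"],4),yaw(T),np.round(s["q"],3),np.round(s["joint_vel"],3))
im=camera("wrist");cv2.imwrite("pics/w1.png",im[:,:,::-1]);np.save("w1T.npy",T)
c=cam("wrist",T)
for n,dim,z,p0 in [("bottom_panel",(.15,.064),(.031,.032),[.56,-.002,.11]),("separator",(.15,.064),(.0335,.0385),[.543,-.09,.023])]:
    o=models.outline_of("wrist",n);print(n,[(round(d["confidence"],2),np.round(d["extent"]).tolist()) for d in o])
    if n=="bottom_panel":
        for m,cc,a in blobs(blue(im),1500): print(cc,a,fit([(c,hullmask(m))],[boxpts(*dim,*z)],p0))
    elif o: print(fit([(c,o[0]["region"])],[boxpts(*dim,*z)],p0))
for k in "123": print(k,[(round(d["confidence"],2),np.round(d["extent"]).tolist()) for d in models.outline_of("wrist","chip"+k)])
E
```

```text
[ 0.5451 -0.061   0.2474] 7.154954779513833 [-0.111  0.09   0.21   1.691 -0.     1.334] [ 0.727  0.633  0.667  0.033 -0.003 -0.359]
bottom_panel [(0.97, [327.0, 124.0, 128.0, 54.0])]
[330.24628793 121.49031633] 6196 (array([ 5.60011019e-01, -3.89396712e-04,  1.16117584e-01]), np.float64(0.071237565636665))
separator [(0.9, [308.0, 195.0, 132.0, 69.0])]
(array([ 0.54087271, -0.08928489,  0.01008905]), np.float64(0.03317558233765634))
1 [(0.68, [291.0, 123.0, 16.0, 8.0]), (0.44, [352.0, 140.0, 10.0, 11.0]), (0.41, [321.0, 138.0, 17.0, 8.0])]
2 [(0.68, [291.0, 123.0, 16.0, 8.0]), (0.44, [352.0, 140.0, 10.0, 11.0]), (0.41, [321.0, 138.0, 17.0, 8.0])]
3 [(0.68, [291.0, 123.0, 16.0, 8.0]), (0.44, [352.0, 140.0, 10.0, 11.0]), (0.41, [321.0, 138.0, 17.0, 8.0])]
```

View pics/w1.png

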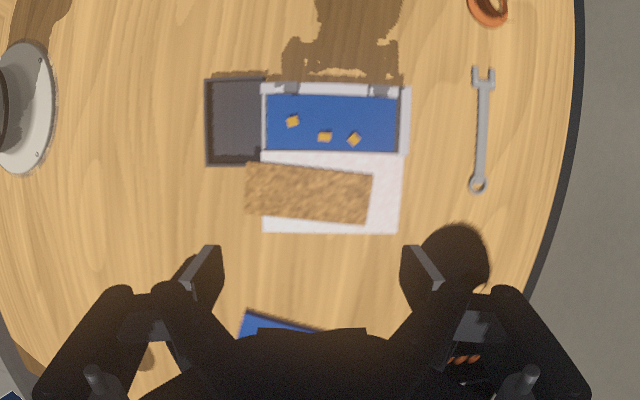

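The wrist view shows three offcuts on the blue panel at (291,122), (323,137) and (353,139). The cork is at (308,195), the trough at (235,122), and the side stops at (277,90) and (380,90). Next I go to the scraper for a close check.

Emit:
drive_tool(series=[[[-3,36,-3],-3.3,1],[[-3,36,-3],-3.3,1],[[-3,36,-3],-3.3,1],[[-3,36,-3],-3.3,1],[[-3,36,-3],-3.3,1],[[-3,36,-3],-3.3,1],[[-3,36,-3],-3.3,1],[[-3,36,-3],-3.3,1]])

```text
time_s: 3.45
tcp_pos: [0.5197, 0.2252, 0.224]
tool_rot: [0.0, 0.818, 0.575, 0.001]
ft_force: [0.4, -0.5, -0.2]
gripper_width: 1.002
gripper_force: 0.0
```

Emit:
drive_tool(series=[[[0,20,-15],0,1],[[0,15,-15],0,1],[[0,4,-15],0,1],[[0,0,-10],0,1],[[0,0,0],0,1],[[0,0,0],0,1],[[0,0,0],0,1],[[0,0,0],0,1]])

```text
time_s: 4.12
tcp_pos: [0.5207, 0.2634, 0.1697]
tool_rot: [0.0, 0.817, 0.576, 0.001]
ft_force: [-0.2, 0.6, 0.2]
gripper_width: 1.002
gripper_force: 0.0
```

```bash
python3 - <<'E'
from h import *
T1=np.load("w1T.npy");c1=cam("wrist",T1)
J=np.array([.560,-.0004,.116]);ci,si=np.cos(J[2]),np.sin(J[2])
P=back(c1,[[291,122],[324,137],[353,139]],.037)[:,:2]-J[:2];print("chips jig",np.round(P@np.array([[ci,-si],[si,ci]]),4).tolist())
s=manip.read_state();T=pose(s);print(np.round(s["tcp_pos"],4),yaw(T),np.round(s["q"],3),np.abs(s["joint_vel"]).max())
im=camera("wrist");cv2.imwrite("pics/w2.png",im[:,:,::-1]);c=cam("wrist",T)
for d in models.outline_of("wrist","scraper"):
    m=d["region"];p0=back(c,d["extent"][:2],.036)[0];print(round(d["confidence"],2),np.round(d["extent"]),im[m].mean(0).round(),fit([(c,m)],SCR,[p0[0],p0[1],-.33]))
E
```

```text
chips jig [[-0.046, -0.0004], [-0.0086, -0.0173], [0.0246, -0.0189]]
[0.5207 0.2634 0.1697] -19.59392096379646 [ 0.468  0.151  0.127  1.545 -0.     2.381] 0.006583215680492324
0.93 [310. 188.  30.  81.] [154. 109.  60.] (array([ 0.52009865,  0.26578522, -0.3049831 ]), np.float64(0.09117340366803656))
0.86 [278.  87.  48.  68.] [146.  80.  12.] (array([ 0.52242389,  0.3585322 , -0.67646431]), np.float64(0.16085160470289164))
0.66 [424. 153.  78.  31.] [ 64. 135. 127.] (array([ 0.62821872,  0.26460703, -1.97872423]), np.float64(0.1389965781842932))
```

View pics/w2.png

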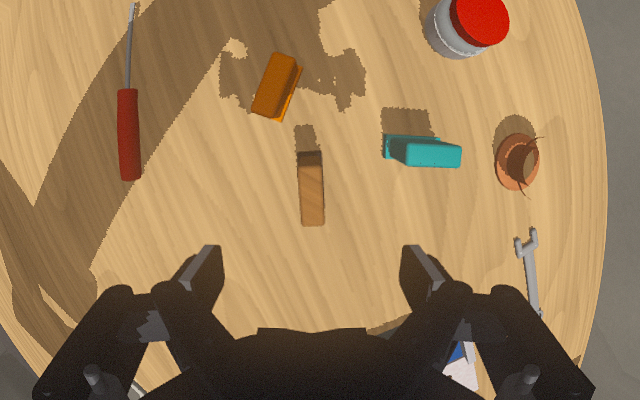

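The near-centre block at (311,188) is wood with a black foot, so it is the scraper. The orange one at (277,87) and the turquoise one at (424,152) are decoys. I go down and grip.

Emit:
drive_tool(series=[[[-0.6,2.4,-20],2,1],[[0,0,-30],0,1],[[0,0,-30],0,1],[[0,0,-30],0,1],[[0,0,-20],0,1],[[0,0,-7.5],0,1],[[0,0,0],0,-1],[[0,0,0],0,-1]])

```text
time_s: 4.88
tcp_pos: [0.52, 0.2667, 0.0319]
tool_rot: [0.0, 0.807, 0.591, 0.0]
ft_force: [0.1, 0.8, -0.3]
gripper_width: 0.746
gripper_force: 0.0
```

Emit:
drive_tool(series=[[[0,0,0],0,-1],[[0,0,0],0,-1],[[0,0,0],0,-1],[[0,0,0],0,-1],[[0,0,0],0,-1],[[0,0,0],0,-1],[[0,0,0],0,-1],[[0,0,0],0,-1]])

```text
time_s: 5.55
tcp_pos: [0.5201, 0.2669, 0.032]
tool_rot: [0.0, 0.807, 0.591, 0.001]
ft_force: [-0.9, 0.8, 5.2]
gripper_width: 0.226
gripper_force: 58.7
```

Emit:
drive_tool(series=[[[0,0,30],0,-1],[[0,0,30],0,-1],[[5,-10,20],4,-1],[[13,-36,0],4,-1],[[13,-36,0],4,-1],[[13,-36,0],4,-1],[[13,-36,0],4,-1],[[13,-36,0],4,-1]])

```text
time_s: 6.22
tcp_pos: [0.5897, 0.0748, 0.1108]
tool_rot: [-0.0, 0.665, 0.747, -0.0]
ft_force: [-0.5, 0.6, -1.7]
gripper_width: 0.229
gripper_force: 58.9
```

Emit:
drive_tool(series=[[[11,-36,0],0,-1],[[10.8,-36.8,0],0,-1],[[0,0,-10],0,-1],[[0,0,-12],0,-1],[[0,0,-10],0,-1],[[0,0,0],0,-1],[[0,0,0],0,-1],[[0,0,0],0,-1]])

```text
time_s: 6.88
tcp_pos: [0.6111, 0.0049, 0.079]
tool_rot: [-0.0, 0.665, 0.746, 0.0]
ft_force: [0.3, -1.3, -0.9]
gripper_width: 0.228
gripper_force: 59.0
```

```bash
python3 - <<'E'
from h import *
s=manip.read_state();T=pose(s);print(s["time_s"],np.round(s["tcp_pos"],4),yaw(T),np.round(s["q"],3),np.abs(s["joint_vel"]).max(),np.round(s["ft_force"],1))
im=camera("wrist");cv2.imwrite("pics/w3.png",im[:,:,::-1]);c=cam("wrist",T);np.save("w3T.npy",T)
for m,cc,a in blobs(blue(im),800): print(cc,a,fit([(c,hullmask(m))],[boxpts(.15,.064,.031,.032)],[.56,0,.116]))
E
```

```text
6.8833 [0.6111 0.0049 0.079 ] 6.575984821922329 [0.008 0.227 0.04  1.384 0.    1.464] 0.014007121120686687 [ 0.3 -1.3 -0.9]
[213.92638037 213.99403785] 11573 (array([ 0.54099172, -0.00378827,  0.0915973 ]), np.float64(0.32782229637306864))
```

View pics/w3.png

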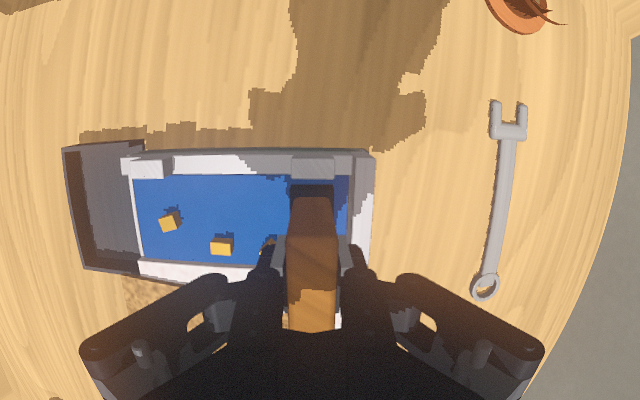

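```bash
python3 - <<'E'
from h import *
for f,w3 in (("w3",1),("w1",0)):
    im=cv2.imread(f"pics/{f}.png")[:,:,::-1].copy();T=np.load(f+"T.npy");c=cam("wrist",T)
    m=max(blobs(blue(im),800),key=lambda b:b[2])[0]
    k=max(cv2.findContours(m.astype(np.uint8),0,1)[0],key=len)[:,0]
    P=back(c,k,.032)[:,:2]-[.56,0];a=.116;P=P@np.array([[np.cos(a),-np.sin(a)],[np.sin(a),np.cos(a)]])
    for nm,sel in (("near",(P[:,0]<-.066)&(abs(P[:,1])<.02)),("far",(P[:,0]>.066)&(abs(P[:,1])<.02)),("+y",(P[:,1]>.026)&(abs(P[:,0]-(-.02 if w3 else 0))<.03)),("-y",(P[:,1]<-.026)&(P[:,0]>-.06)&(P[:,0]<(.01 if w3 else .06)))):
        Q=P[sel]
        if len(Q)<5: print(f,nm,len(Q));continue
        ax=1 if nm in("near","far") else 0
        q=np.polyfit(Q[:,ax],Q[:,1-ax],1);print(f,nm,len(Q),"off mm",round(np.median(Q[:,1-ax])*1e3,2),"slope",round(q[0],4))
    b=np.array([[168,222],[221,247],[264,246]]) if w3 else np.array([[291,122],[324,137],[353,139]])
    print(np.round((back(c,b,.037)[:,:2]-[.56,0])@np.array([[np.cos(a),-np.sin(a)],[np.sin(a),np.cos(a)]]),4).tolist())
E
```

```text
w3 near 52 off mm -74.77 slope 0.0108
w3 far 0
w3 +y 85 off mm 29.82 slope -0.0029
w3 -y 90 off mm -32.01 slope -0.0154
[[-0.0472, -0.0011], [-0.0101, -0.0183], [0.0195, -0.0168]]
w1 near 34 off mm -72.96 slope 0.0037
w1 far 33 off mm 72.91 slope 0.0215
w1 +y 53 off mm 29.76 slope -0.0245
w1 -y 102 off mm -30.53 slope 0.0036
[[-0.0461, -0.0004], [-0.0086, -0.0172], [0.0246, -0.0189]]
```

Emit:
drive_tool(series=[[[0,0,-6],0,-1],[[0,0,-5],0,-1],[[0,0,-2],0,-1],[[0,0,-1],0,-1],[[0,0,0],0,-1],[[0,0,0],0,-1],[[0,0,0],0,-1],[[0,0,0],0,-1]])

```text
time_s: 7.6
tcp_pos: [0.6114, 0.0037, 0.065]
tool_rot: [0.0, 0.666, 0.746, 0.0]
ft_force: [0.1, -0.4, -1.7]
gripper_width: 0.229
gripper_force: 59.0
```

Emit:
drive_tool(series=[[[-8.9,-1,-0.5],0,-1],[[-8.9,-1,0],0,-1],[[-8.9,-1,0],0,-1],[[-8.9,-1,0],0,-1],[[-8.9,-1,0],0,-1],[[-8.9,-1,0],0,-1],[[-8.9,-1,0],0,-1],[[-8.9,-1,0],0,-1]])

```text
time_s: 8.27
tcp_pos: [0.5392, -0.0044, 0.0644]
tool_rot: [0.0, 0.666, 0.746, 0.0]
ft_force: [-0.0, 0.6, -1.4]
gripper_width: 0.229
gripper_force: 58.9
```

Emit:
drive_tool(series=[[[-8.9,-1,0],0,-1],[[-8.9,-1,0],0,-1],[[-8.9,-1,0],0,-1],[[-8.9,-1,0],0,-1],[[-8.9,-1,0],0,-1],[[-8.9,-1,0],0,-1],[[-8.9,-1,0],0,-1],[[-8.9,-1,0],0,-1]])

```text
time_s: 8.93
tcp_pos: [0.468, -0.0124, 0.0642]
tool_rot: [-0.0, 0.666, 0.746, -0.0]
ft_force: [0.6, -0.8, -1.7]
gripper_width: 0.22
gripper_force: 58.9
```

```bash
python3 - <<'E'
from h import *
s=manip.read_state();T=pose(s);print(s["time_s"],np.round(s["tcp_pos"],4),yaw(T),np.round(s["ft_force"],1))
im=camera("wrist");cv2.imwrite("pics/w4.png",im[:,:,::-1])
E
```

```text
8.9333 [ 0.468  -0.0124  0.0642] 6.482414880213753 [ 0.6 -0.8 -1.7]
```

View pics/w4.png

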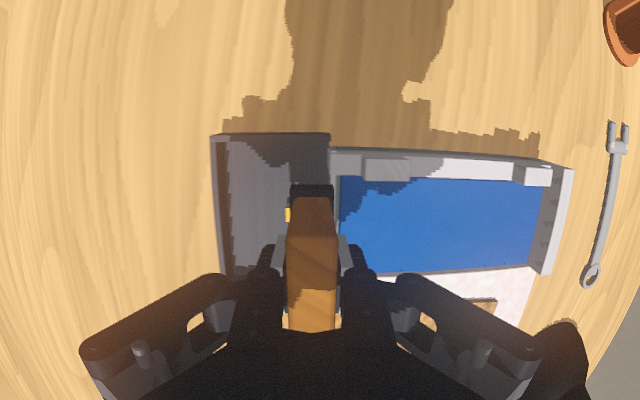

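The blue panel is clear and one offcut shows in the trough beside the foot at (288,214). I take the scraper back to its spot.

Emit:
drive_tool(series=[[[0,0,30],0,-1],[[0,0,30],0,-1],[[7,36,0],-4,-1],[[7,36,0],-4,-1],[[7,36,0],-4,-1],[[7,36,0],-4,-1],[[7,36,0],-4,-1],[[7,36,0],-4,-1]])

```text
time_s: 9.65
tcp_pos: [0.5109, 0.2055, 0.1244]
tool_rot: [0.0, 0.808, 0.59, 0.0]
ft_force: [0.7, -0.8, -1.3]
gripper_width: 0.222
gripper_force: 59.2
```

Emit:
drive_tool(series=[[[5,36,0],0,-1],[[5,27.4,0],0,-1],[[0,0,-30],0,-1],[[0,0,-30],0,-1],[[0,0,-20],0,-1],[[0,0,-8],0,-1],[[0,0,-3],0,-1],[[0,0,0],0,-1]])

```text
time_s: 10.32
tcp_pos: [0.5209, 0.267, 0.0334]
tool_rot: [-0.0, 0.807, 0.591, -0.0]
ft_force: [-0.2, 0.1, -0.3]
gripper_width: 0.229
gripper_force: 59.2
```

```bash
python3 - <<'E'
from h import *
s=manip.read_state();T=pose(s);print(s["time_s"],np.round(s["tcp_pos"],4),yaw(T),np.round(s["ft_force"],1))
im=camera("top");ct=cam("top")
h=cv2.cvtColor(im,cv2.COLOR_RGB2HSV)
J=[.56,0];a=.115
tr=[proj(ct,place([.56,0,a],[x,y,.024]))[0] for x,y in ((-.151,-.051),(-.081,-.051),(-.081,.051),(-.151,.051))]
m=np.zeros((400,640),np.uint8);cv2.fillConvexPoly(m,np.int32(np.round(tr)),1)
b=((h[...,1]>100)&(h[...,2]>90)&(h[...,0]<30)).astype(np.uint8)&m
for mm,c,ar in blobs(b,1): print(ar,np.round((back(ct,c,.012)[0,:2]-J)@np.array([[np.cos(a),-np.sin(a)],[np.sin(a),np.cos(a)]]),3))
cv2.imwrite("pics/t5.png",cv2.resize(im[180:280,300:380],None,fx=6,fy=6)[:,:,::-1])
E
```

```text
10.3167 [0.5209 0.267  0.0334] -17.528976327882035 [-0.2  0.1 -0.3]
3 [-0.082 -0.052]
2 [-0.093 -0.053]
25 [-0.097 -0.019]
12 [-0.103  0.002]
```

View pics/t5.png

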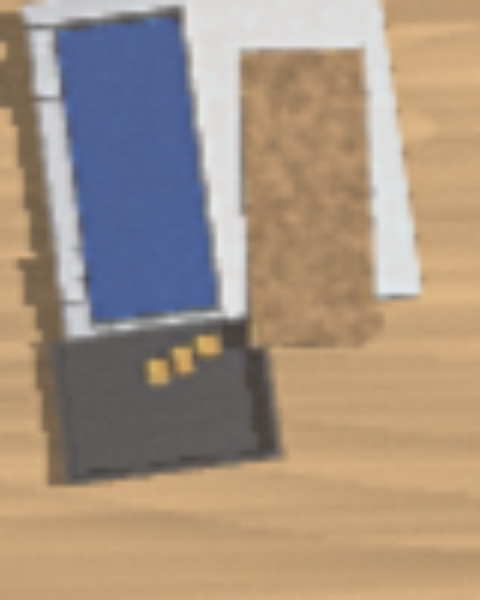

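All three offcuts lie in the trough, at (160,372), (182,360) and (208,345) in the crop, and the panel is clear. Next I release the scraper.

Emit:
drive_tool(series=[[[0,0,-1.2],0,-1],[[0,0,0],0,-1],[[0,0,0],0,1],[[0,0,0],0,1],[[0,0,0],0,1],[[0,0,0],0,1],[[0,0,0],0,1],[[0,0,0],0,1]])

```text
time_s: 11.03
tcp_pos: [0.5209, 0.2672, 0.0322]
tool_rot: [0.0, 0.807, 0.591, 0.0]
ft_force: [0.5, -0.6, 0.1]
gripper_width: 0.999
gripper_force: 0.0
```

Emit:
drive_tool(series=[[[0,0,10],0,1],[[0,0,25],0,1],[[0,0,30],0,1],[[0,0,30],0,1],[[0,0,20],0,1],[[0,0,0],0,1],[[0,0,0],0,1],[[0,0,0],0,1]])

```text
time_s: 11.7
tcp_pos: [0.5207, 0.267, 0.1468]
tool_rot: [-0.0, 0.807, 0.591, -0.0]
ft_force: [-0.5, 0.1, -0.2]
gripper_width: 0.998
gripper_force: 0.0
```

```bash
python3 - <<'E'
from h import *
s=manip.read_state();T=pose(s);print(s["time_s"],np.round(s["tcp_pos"],4),yaw(T),np.round(s["q"],2))
im=camera("wrist");c=cam("wrist",T)
for d in models.outline_of("wrist","scraper"):
    m=d["region"];p0=back(c,d["extent"][:2],.036)[0];print(round(d["confidence"],2),np.round(d["extent"]),fit([(c,m)],SCR,[p0[0],p0[1],-.33]))
# finger tip projection
for z in (0,-.013,-.019,-.032):
    for y in (.0425,.050,.057): print(z,y,[np.round(proj(c,(T@[x,sg*y,z,1])[:3])[0]).tolist() for x in(-.011,.011) for sg in (1,-1)])
o=np.zeros((200,640,3),np.uint8);o[:]=im[200:];cv2.imwrite("pics/w6.png",cv2.resize(im[230:330,170:450],None,fx=2.8,fy=2.8)[:,:,::-1])
E
```

```text
11.7 [0.5207 0.267  0.1468] -17.51823074969378 [ 0.47  0.16  0.09  1.5  -0.    2.35]
0.93 [280.  85.  57.  75.] (array([ 0.52238536,  0.35912061, -0.69513633]), np.float64(0.10916057436358864))
0.79 [314. 198.  30.  86.] (array([ 0.52053976,  0.26728838, -0.30345992]), np.float64(0.14032269734462052))
0.67 [433. 163.  85.  43.] (array([ 0.62896648,  0.26463419, -1.97206412]), np.float64(0.12386611210140622))
0 0.0425 [[393.0, 269.0], [233.0, 269.0], [397.0, 231.0], [229.0, 231.0]]
0 0.05 [[406.0, 269.0], [219.0, 269.0], [411.0, 231.0], [215.0, 231.0]]
0 0.057 [[419.0, 268.0], [207.0, 268.0], [424.0, 230.0], [202.0, 230.0]]
-0.013 0.0425 [[399.0, 282.0], [227.0, 282.0], [404.0, 241.0], [222.0, 241.0]]
-0.013 0.05 [[413.0, 281.0], [213.0, 281.0], [419.0, 241.0], [207.0, 241.0]]
-0.013 0.057 [[426.0, 280.0], [200.0, 280.0], [433.0, 240.0], [193.0, 240.0]]
-0.019 0.0425 [[402.0, 288.0], [224.0, 288.0], [408.0, 246.0], [219.0, 246.0]]
-0.019 0.05 [[417.0, 287.0], [209.0, 287.0], [423.0, 246.0], [203.0, 246.0]]
-0.019 0.057 [[430.0, 286.0], [196.0, 286.0], [437.0, 245.0], [189.0, 245.0]]
-0.032 0.0425 [[410.0, 303.0], [217.0, 303.0], [417.0, 259.0], [210.0, 259.0]]
-0.032 0.05 [[425.0, 302.0], [201.0, 302.0], [433.0, 258.0], [193.0, 259.0]]
-0.032 0.057 [[439.0, 301.0], [187.0, 301.0], [448.0, 258.0], [178.0, 258.0]]
```

View pics/w6.png

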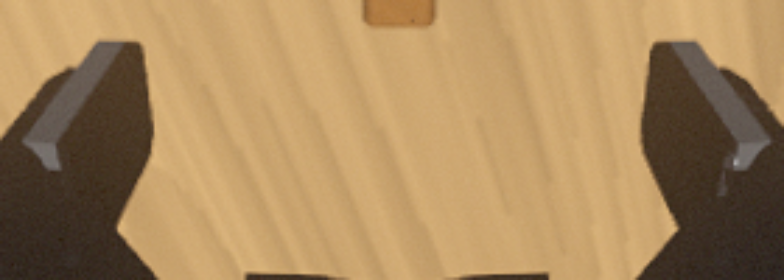

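The fingers are fully open and the inner tip corners show near (221,245) and (399,245). That matches tips 13 mm above the TCP. The scraper stands where it was. Next is the separator.

Emit:
drive_tool(series=[[[2.3,-35,0],3,1],[[2.3,-35,0],3,1],[[2.3,-35,0],3,1],[[2.3,-35,0],3,1],[[2.3,-35,0],3,1],[[2.3,-35,0],3,1],[[2.3,-35,0],3,1],[[2.3,-35,0],3,1]])

```text
time_s: 12.47
tcp_pos: [0.5386, -0.0146, 0.1461]
tool_rot: [-0.001, 0.665, 0.747, -0.001]
ft_force: [1.0, 0.6, 0.2]
gripper_width: 0.999
gripper_force: 0.0
```

Emit:
drive_tool(series=[[[2.3,-35,0],0,1],[[2.3,-35,0],0,1],[[2.3,-35,0],0,1],[[2.3,-35,0],0,1],[[0,0,0],0,1],[[0,0,0],0,1],[[0,0,0],0,1],[[0,0,0],0,1]])

```text
time_s: 13.13
tcp_pos: [0.5483, -0.1519, 0.1466]
tool_rot: [-0.0, 0.666, 0.746, -0.0]
ft_force: [0.0, -0.9, -0.2]
gripper_width: 0.999
gripper_force: 0.0
```

```bash
cat >> h.py <<'E'
def tojig(xy,J): 
    d=np.atleast_2d(xy)[:,:2]-J[:2];c,s=np.cos(J[2]),np.sin(J[2]);return d@np.array([[c,-s],[s,c]])
J0=[.56,0,.115]
def seplook(z=(.0335,.0385),p0=(.543,-.09,.02)):
    s=manip.read_state();T=pose(s);print(round(s["time_s"],2),"tcp",np.round(s["tcp_pos"],4),"yaw",round(yaw(T),2),"tcp jig mm",np.round(tojig(s["tcp_pos"][:2],J0)*1e3,1),"f",np.round(s["ft_force"],1))
    im=camera("wrist");c=cam("wrist",T)
    for d in models.outline_of("wrist","separator")[:1]:
        p,e=fit([(c,d["region"])],[boxpts(.15,.064,*z)],p0);print("sep",round(d["confidence"],2),np.round(d["extent"]),p.round(4),"jig mm",(tojig(p,J0)*1e3).round(1),"rel yaw",round(p[2]-J0[2],3),"err",round(e,3))
    return im,c,T
E
python3 - <<'E'
from h import *
im,c,T=seplook()
for m,cc,a in blobs(blue(im),800): print(cc,a,fit([(c,hullmask(m))],[boxpts(.15,.064,.031,.032)],[.56,0,.116]))
E
```

```text
13.13 tcp [ 0.5483 -0.1519  0.1466] yaw 6.54 tcp jig mm [[ -29.1 -149.6]] f [ 0.  -0.9 -0.2]
sep 0.96 [314. 120. 188.  97.] [ 0.5411 -0.0889  0.0183] jig mm [[-28.9 -86.2]] rel yaw -0.097 err 0.044
[344.49219954  29.41284669] 10384 (array([ 0.55867841, -0.00178371,  0.10555302]), np.float64(0.01698855160762747))
[252.35201794 322.61285501] 1338 (array([ 0.51      ,  0.09666667, -0.484     ]), np.float64(1.0))
```

Emit:
drive_tool(series=[[[0,0,-28],-0.3,1],[[0,0,-28],0,1],[[0,0,-28],0,1],[[0,0,-25],0,1],[[0,0,-10],0,1],[[0,0,-5.6],0,1],[[0,0,0],0,1],[[0,0,0],0,1]])

```text
time_s: 13.9
tcp_pos: [0.5492, -0.1528, 0.0238]
tool_rot: [0.001, 0.668, 0.744, 0.0]
ft_force: [0.1, 0.9, 1.0]
gripper_width: 0.999
gripper_force: 0.0
```

Emit:
drive_tool(series=[[[-0.4,4,0],0,1],[[-0.4,4,0],0,1],[[-0.4,4,0],0,1],[[-0.4,4,0],0,1],[[-0.4,4,0],0,1],[[-0.4,4,0],0,1],[[-0.4,4,0],0,1],[[-0.4,4,0],0,1]])

```text
time_s: 14.57
tcp_pos: [0.5454, -0.1206, 0.0228]
tool_rot: [0.0, 0.668, 0.744, 0.0]
ft_force: [0.9, -0.8, 2.8]
gripper_width: 0.997
gripper_force: 1.4
```

```bash
sed -i 's/^J0=.*/J0=[.5593,-.001,.108]/' h.py; python3 - <<'E'
from h import *
im,c,T=seplook(p0=(.54,-.08,.1));cv2.imwrite("pics/w7.png",im[:,:,::-1])
E
```

```text
14.57 tcp [ 0.5454 -0.1206  0.0228] yaw 6.18 tcp jig mm [[ -26.7 -117.4]] f [ 0.9 -0.8  2.8]
sep 0.73 [305. 170. 334. 152.] [ 0.536  -0.079   0.1028] jig mm [[-31.6 -75.1]] rel yaw -0.005 err 0.035
```

View pics/w7.png

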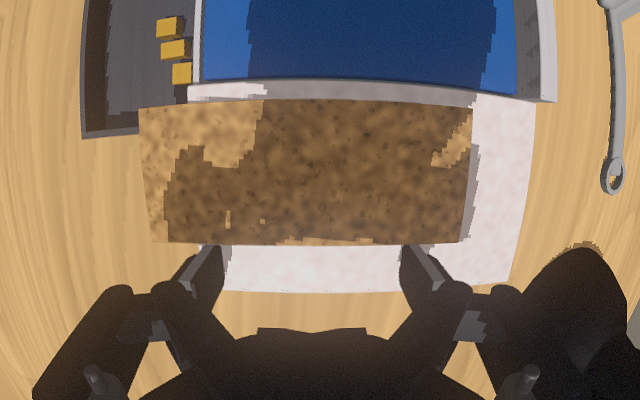

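The cork is now square on the deck at (305,170), with both fingertips on its near edge at y≈245. Next I push it along +x from the trough side.

Emit:
drive_tool(series=[[[1,-8,0],0,1],[[0,0,20],0,1],[[0,0,25],0,1],[[-20,7,0],7,-0.06],[[-20,7,0],7,-0.06],[[-20,7,0],7,-0.06],[[-20,7,0],7,-0.06],[[-20,7,0],7,-0.06]])

```text
time_s: 15.33
tcp_pos: [0.4452, -0.0941, 0.0671]
tool_rot: [-0.0, 0.411, 0.912, -0.0]
ft_force: [-0.4, -0.1, 0.5]
gripper_width: 0.469
gripper_force: 0.0
```

Emit:
drive_tool(series=[[[-8,4,0],6.9,-0.06],[[0,0,0],6.9,-0.06],[[0,0,0],6.9,-0.06],[[0,0,0],6.9,-0.06],[[0,0,0],6.9,-0.06],[[0,0,0],6.9,-0.06],[[0,0,0],6.9,-0.06],[[0,0,0],6.7,-0.06]])

```text
time_s: 16.0
tcp_pos: [0.4381, -0.0904, 0.0672]
tool_rot: [-0.0, -0.057, 0.998, 0.0]
ft_force: [-0.1, 0.4, -0.3]
gripper_width: 0.469
gripper_force: 0.0
```

Emit:
drive_tool(series=[[[0,0,-8],0,-0.06],[[0,0,-8],0,-0.06],[[0,0,-8],0,-0.06],[[0,0,-6],0,-0.06],[[0,0,-4.8],0,-0.06],[[0,0,0],0,-0.06],[[0,0,0],0,-0.06],[[0,0,0],0,-0.06]])

```text
time_s: 16.67
tcp_pos: [0.4385, -0.0899, 0.0329]
tool_rot: [0.0, -0.054, 0.999, -0.0]
ft_force: [-0.5, -0.2, -0.7]
gripper_width: 0.472
gripper_force: 0.0
```

```bash
python3 - <<'E'
from h import *
im,c,T=seplook(p0=(.54,-.08,.1));cv2.imwrite("pics/w8.png",im[:,:,::-1])
print(manip.read_state()["gripper_width"],manip.read_state()["q"])
for m,cc,a in blobs(blue(im),800): print(cc,a,fit([(c,hullmask(m))],[boxpts(.15,.064,.031,.032)],[.56,0,.106]))
E
```

```text
16.67 tcp [ 0.4385 -0.0899  0.0329] yaw 96.16 tcp jig mm [[-129.7  -75.4]] f [-0.5 -0.2 -0.7]
sep 0.56 [312. 311. 101.  39.] [ 0.5379 -0.077   0.0608] jig mm [[-29.5 -73.3]] rel yaw -0.047 err 2.538
0.46968590617563394 [-2.02240699e-01 -1.43658686e-01 -4.32874035e-01  1.28086289e+00
 -1.99618800e-05 -3.09955409e-01]
[ 33.17282095 282.11142121] 4658 (array([ 0.65666667,  0.00333333, -0.594     ]), np.float64(1.0))
```

View pics/w8.png

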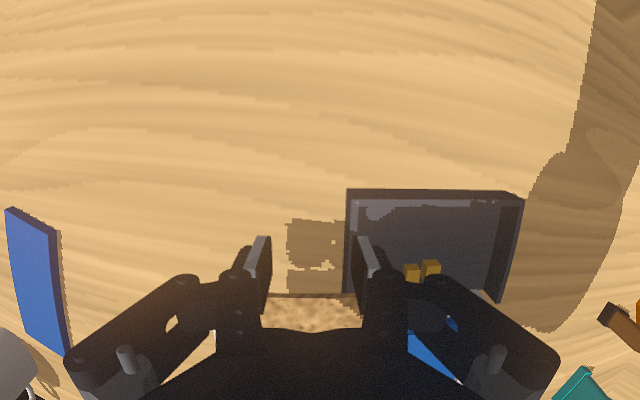

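Emit:
drive_tool(series=[[[5.5,0.6,0.5],0,-0.06],[[5.5,0.6,0],0,-0.06],[[5.5,0.6,0],0,-0.06],[[5.5,0.6,0],0,-0.06],[[5.5,0.6,0],0,-0.06],[[5.5,0.6,0],0,-0.06],[[4,0.4,0],0,-0.06],[[4,0.4,0],0,-0.06]])

```text
time_s: 17.43
tcp_pos: [0.4797, -0.0854, 0.0331]
tool_rot: [-0.0, -0.054, 0.999, 0.0]
ft_force: [-0.8, -0.2, 1.0]
gripper_width: 0.472
gripper_force: 0.3
```

```bash
python3 - <<'E'
from h import *
s=manip.read_state();print(np.round(tojig(s["tcp_pos"][:2],J0)*1e3,1),np.round(s["ft_force"],1),np.round(s["tcp_pos"],4))
im=camera("top");c=cam("top")
for d in models.outline_of("top","separator")[:2]: print(d["confidence"],np.round(d["extent"]))
T=pose(s);w=camera("wrist");cw=cam("wrist",T)
for z in (0,-.002,-.004,-.006): print(z,[np.round(proj(cw,(T@[x,sg*.02,z,1])[:3])[0],1).tolist() for x in(.011,-.011) for sg in (1,-1)])
g=cv2.cvtColor(w,cv2.COLOR_RGB2GRAY)[225:310,255:285];np.set_printoptions(linewidth=250);print(g[::4,::2])
E
```

```text
[[-88.2 -75.3]] [-0.8 -0.2  1. ] [ 0.4797 -0.0854  0.0331]
0.57 [344. 190.  17.  22.]
0.54 [258. 146.  17.  19.]
0 [[351.0, 233.8], [270.4, 233.7], [349.0, 272.4], [272.5, 272.4]]
-0.002 [[351.5, 235.3], [269.9, 235.2], [349.4, 274.3], [272.1, 274.2]]
-0.004 [[352.0, 236.9], [269.4, 236.8], [349.8, 276.2], [271.6, 276.1]]
-0.006 [[352.5, 238.5], [268.9, 238.4], [350.3, 278.2], [271.2, 278.1]]
[[200 200 200 199 199 198 200 201 198 201 200 199 199 198 199]
 [198 198 199 197 200 197 199 198 199 198 196 197 198 197 196]
 [202 202 204 204 201 201 202 202 201 202 200 200 200 199 199]
 [163 122 122 122 122 121  76  68 180 184 185 184 186 185 187]
 [121 120 120 118 120  83  78  70 118 147 149 149 147 134 133]
 [121 120 121 121 105  76  70  73  97 148 135 133 132 133 135]
 [120 120 121 107  74  73  69  70  89 138 137 138 133 132 130]
 [119 120 116  73  72  68  71  70  72 134 132 128 128 131 131]
 [113 110  79  71  70  65  68  67  71 134 129 132 130 130 133]
 [109  95  67  71  68  67  68  60  62 141 136 135 134 134 133]
 [110  70  65  67  67  67  65  68  63 169 166 166 164 165 168]
 [ 73  70  69  64  68  63  63  63  60 173 164 164 162 162 163]
 [102  66  69  63  66  60  65  59  60  93  88  99  97  96  97]
 [118  68  65  60  63  51  58  59  82 125 123 118 115 117 110]
 [ 63  68  66  60  59  61  61  55  83 109 113 120 128 125 121]
 [ 60  70  61  58  62  61  61  80 108 101  99  98 105 109 122]
 [ 57  65  58  60  55  55  52  94 111 105 104  99 101 110 104]
 [ 56  59  63  64  50  59  55 112 115 105 105 114 120 116 171]
 [ 57  58  58  60  54  53 118 148 185 190 189 193 194 196 190]
 [ 55  57  62  60  47  43 177 174 171 167 165 168 181 190 188]
 [ 52  52  58  63  50 139 168 160 155 170 176 179 179 177 179]
 [ 51  58  72  60  38 166 162 152 150 158 143 137 132 148 161]]
```

Emit:
drive_tool(series=[[[-5,-0.5,0],0,-0.06],[[-5,-0.5,0],0,-0.06],[[0,0,25],0,-0.06],[[0,0,30],-7,-0.06],[[14,-6.5,0],-7,1],[[14,-6.5,0],-7,1],[[14,-6.5,0],-7,1],[[14,-6.5,0],-7,1]])

```text
time_s: 18.25
tcp_pos: [0.5253, -0.1129, 0.0886]
tool_rot: [0.0, 0.252, 0.968, 0.0]
ft_force: [-0.1, -0.0, 0.5]
gripper_width: 0.991
gripper_force: 0.0
```

Emit:
drive_tool(series=[[[9,-3.6,0],-7,1],[[9,-3.6,0],-7,1],[[9,-3.6,0],-7,1],[[9,-3.6,0],-7,1],[[8.6,-3.7,0],-7,1],[[0,0,0],-7,1],[[0,0,0],-7,1],[[0,0,0],-6,1]])

```text
time_s: 18.92
tcp_pos: [0.5693, -0.1307, 0.0882]
tool_rot: [-0.0, 0.67, 0.742, -0.0]
ft_force: [-0.6, -0.9, 0.2]
gripper_width: 0.999
gripper_force: 0.0
```

```bash
python3 - <<'E'
from h import *
im,c,T=seplook(p0=(.56,-.08,.1));cv2.imwrite("pics/w9.png",im[:,:,::-1])
for m,cc,a in blobs(blue(im),800): print(cc,a,fit([(c,hullmask(m))],[boxpts(.15,.064,.031,.032)],[.56,0,.106]))
E
```

```text
18.92 tcp [ 0.5693 -0.1307  0.0882] yaw 5.81 tcp jig mm [[  -4.1 -130.1]] f [-0.6 -0.9  0.2]
sep 0.57 [315. 133. 235. 105.] [ 0.5649 -0.0749  0.108 ] jig mm [[ -2.4 -74.1]] rel yaw -0.0 err 0.035
[317.25581828  35.70998573] 16113 (array([ 0.55875688, -0.00182764,  0.09109659]), np.float64(0.01774154889976677))
```

```bash
python3 - <<'E'
from h import *
im=cv2.imread("pics/w9.png")[:,:,::-1].copy();s=manip.read_state();T=pose(s);c=cam("wrist",T)
m=max(blobs(blue(im),800),key=lambda b:b[2])[0];k=max(cv2.findContours(m.astype(np.uint8),0,1)[0],key=len)[:,0]
sm=models.outline_of("wrist","separator")[0]["region"];ks=max(cv2.findContours(sm.astype(np.uint8),0,1)[0],key=len)[:,0]
for nm0,k,z,o in (("panel",k,.032,(0,0)),("sep",ks,.0385,(-.0024,-.0741))):
    k=k[(k[:,1]>3)];P=tojig(back(c,k,z),J0)-o
    for nm,sel in (("near",(P[:,0]<-.066)&(abs(P[:,1])<.022)),("far",(P[:,0]>.066)&(abs(P[:,1])<.022)),("+y",(P[:,1]>.026)&(abs(P[:,0])<.06)),("-y",(P[:,1]<-.026)&(abs(P[:,0])<.06))):
        Q=P[sel]
        if len(Q)<8: print(nm0,nm,len(Q));continue
        ax=1 if nm in("near","far") else 0
        q=np.polyfit(Q[:,ax],Q[:,1-ax],1);print(nm0,nm,len(Q),"abs mm",round(np.median(Q[:,1-ax]+o[1-ax])*1e3,2),"slope",round(q[0],4))
cv2.imwrite("pics/w9c.png",cv2.resize(im[0:200,160:480],None,fx=2.4,fy=2.4)[:,:,::-1])
E
```

```text
panel near 54 abs mm -74.44 slope -0.0073
panel far 55 abs mm 72.79 slope 0.0027
panel +y 0
panel -y 190 abs mm -33.45 slope -0.0063
sep near 67 abs mm -76.94 slope -0.0019
sep far 67 abs mm 71.42 slope -0.0103
sep +y 191 abs mm -42.19 slope 0.0062
sep -y 183 abs mm -105.3 slope 0.0039
```

View pics/w9c.png

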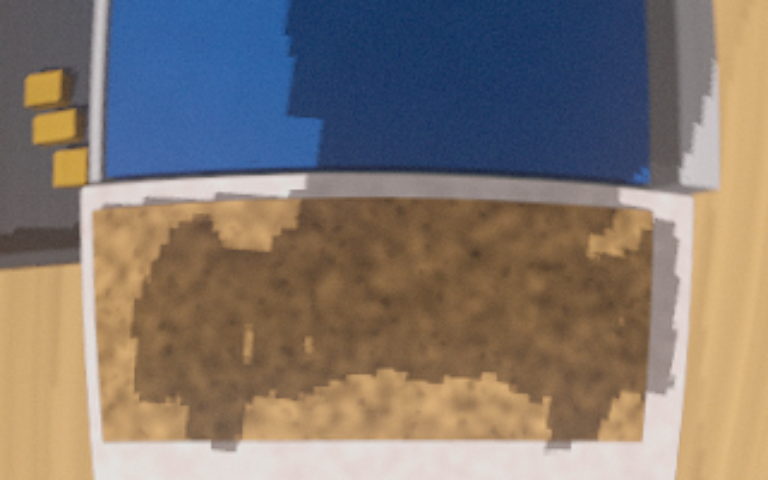

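The cork lies square on the deck. In the crop its far edge at x≈650 matches the panel's far edge, and about 3 mm is left to the end stop. I go down and push it in +y.

Emit:
drive_tool(series=[[[0,0,-15],0,1],[[0,0,-15],0,1],[[0,0,-15],0,1],[[0,0,-12],0,1],[[0,0,-7],0,1],[[0,0,-2.4],0,1],[[0,0,0],0,1],[[0,0,0],0,1]])

```text
time_s: 19.73
tcp_pos: [0.5702, -0.1307, 0.0225]
tool_rot: [0.0, 0.668, 0.744, 0.0]
ft_force: [0.2, 0.1, -0.2]
gripper_width: 1.001
gripper_force: 0.0
```

Emit:
drive_tool(series=[[[-0.6,6,0],0,1],[[-0.6,6,0],0,1],[[-0.6,6,0],0,1],[[-0.6,6,0],0,1],[[-0.6,6,0],0,1],[[-0.6,6,0],0,1],[[-0.6,6,0],0,1],[[-0.6,6,0],0,1]])

```text
time_s: 20.4
tcp_pos: [0.565, -0.0819, 0.0218]
tool_rot: [-0.0, 0.668, 0.744, -0.0]
ft_force: [0.4, -1.4, 0.1]
gripper_width: 1.003
gripper_force: 0.3
```

```bash
python3 - <<'E'
from h import *
im,c,T=seplook(p0=(.56,-.04,.1),z=(.033,.038));cv2.imwrite("pics/w10.png",im[:,:,::-1])
E
```

```text
20.4 tcp [ 0.565  -0.0819  0.0218] yaw 6.19 tcp jig mm [[ -3.1 -81. ]] f [ 0.4 -1.4  0.1]
sep 0.84 [314. 170. 336. 152.] [ 0.5608 -0.039   0.1097] jig mm [[ -2.6 -38. ]] rel yaw 0.002 err 0.026
```

Emit:
drive_tool(series=[[[-0.4,4.2,0],0,1],[[-0.4,4.2,0],0,1],[[-0.4,4.2,0],0,1],[[-0.5,4.2,0],0,1],[[-0.4,4.2,0],0,1],[[-0.5,4.2,0],0,1],[[-0.4,4.2,0],0,1],[[-0.5,4.2,0],0,1]])

```text
time_s: 21.17
tcp_pos: [0.5615, -0.0485, 0.0217]
tool_rot: [-0.0, 0.668, 0.744, -0.0]
ft_force: [-0.3, -0.2, -0.5]
gripper_width: 1.001
gripper_force: 0.1
```

Emit:
drive_tool(series=[[[0,0.6,0],0,1],[[-0.1,0.6,0],0,1],[[0,0.6,0],0,1],[[-0.1,0.6,0],0,1],[[-0.1,0.6,0],0,1],[[-0.1,0.6,0],0,1],[[0,0,0],0,1],[[0,0,0],0,1]])

```text
time_s: 21.83
tcp_pos: [0.5612, -0.0454, 0.0218]
tool_rot: [-0.0, 0.668, 0.744, -0.0]
ft_force: [-0.2, 0.6, -0.0]
gripper_width: 1.001
gripper_force: 0.0
```

```bash
python3 - <<'E'
from h import *
im,c,T=seplook(p0=(.56,-.0,.1),z=(.032,.037));cv2.imwrite("pics/w11.png",im[:,:,::-1])
E
```

```text
21.83 tcp [ 0.5612 -0.0454  0.0218] yaw 6.18 tcp jig mm [[ -2.9 -44.4]] f [-0.2  0.6 -0. ]
sep 0.87 [315. 173. 334. 148.] [ 0.5572 -0.0035  0.1085] jig mm [[-2.4 -2.3]] rel yaw 0.001 err 0.035
```

Emit:
drive_tool(series=[[[0,0.5,0],0,1],[[0,0.5,0],0,1],[[0,0.5,0],0,1],[[0,0.5,0],0,1],[[-0.1,0.5,0],0,1],[[-0.1,0.5,0],0,1],[[0,0,0],0,1],[[0,0,0],0,1]])

```text
time_s: 22.6
tcp_pos: [0.561, -0.0429, 0.0219]
tool_rot: [0.0, 0.668, 0.744, -0.0]
ft_force: [-1.8, -5.3, 1.5]
gripper_width: 1.001
gripper_force: 2.2
```

Emit:
drive_tool(series=[[[0,0.3,0],0,1],[[0,0.3,0],0,1],[[0,0,0],0,1],[[0,0,0],0,1],[[0,0,0],0,1],[[0,0,0],0,1],[[0,0,0],0,1],[[0,0,0],0,1]])

```text
time_s: 23.27
tcp_pos: [0.561, -0.0427, 0.0219]
tool_rot: [0.001, 0.668, 0.744, -0.001]
ft_force: [-1.1, -8.0, 0.4]
gripper_width: 1.001
gripper_force: 3.1
```

```bash
python3 - <<'E'
from h import *
im,c,T=seplook(p0=(.56,-.0,.1),z=(.032,.037));cv2.imwrite("pics/w12.png",im[:,:,::-1])
E
```

```text
23.27 tcp [ 0.561  -0.0427  0.0219] yaw 6.13 tcp jig mm [[ -2.9 -41.7]] f [-1.1 -8.   0.4]
sep 0.71 [287. 220. 472. 306.] [ 0.7952  0.3048 -4.7741] jig mm [[267.5 278.6]] rel yaw -4.882 err 1.0
```

The separator is seated against the curb with 8 N. Now the final +x push from the trough end.

Emit:
drive_tool(series=[[[0.4,-4,0],0,1],[[0.4,-4,0],0,1],[[0,0,20],0,1],[[0,0,25],7,1],[[-22,7,0],7,-0.29],[[-22,7,0],7,-0.29],[[-22,7,0],7,-0.29],[[-22,7,0],7,-0.29]])

```text
time_s: 24.03
tcp_pos: [0.4729, -0.0214, 0.0667]
tool_rot: [-0.0, 0.41, 0.912, 0.0]
ft_force: [-0.1, 0.6, 0.4]
gripper_width: 0.454
gripper_force: 0.0
```

Emit:
drive_tool(series=[[[-21.7,8.1,0],7,-0.29],[[0,0,0],7,-0.29],[[0,0,0],7,-0.29],[[0,0,0],7,-0.29],[[0,0,0],7,-0.29],[[0,0,0],7,-0.29],[[0,0,0],7,-0.29],[[0,0,0],6,-0.29]])

```text
time_s: 24.7
tcp_pos: [0.4522, -0.0135, 0.0668]
tool_rot: [0.0, -0.057, 0.998, 0.0]
ft_force: [-0.3, -0.4, 0.3]
gripper_width: 0.353
gripper_force: 0.0
```

```bash
python3 - <<'E'
from h import *
im,c,T=seplook(p0=(.56,-.0,.1),z=(.032,.037));cv2.imwrite("pics/w13.png",im[:,:,::-1])
s=manip.read_state();print(s["gripper_width"])
E
```

```text
24.7 tcp [ 0.4522 -0.0135  0.0668] yaw 96.56 tcp jig mm [[-107.9   -0.9]] f [-0.3 -0.4  0.3]
sep 0.84 [312. 302.  88.  65.] [ 0.5581 -0.0008  0.0601] jig mm [[-1.2  0.4]] rel yaw -0.048 err 1.819
0.35879700530243125
```

Emit:
drive_tool(series=[[[0,0,-10],0,-0.29],[[0,0,-10],0,-0.29],[[0,0,-8],0,-0.29],[[0,0,-4],0,-0.29],[[0,0,-2.8],0,-0.29],[[0,0,0],0,-0.29],[[5,0.5,0],0,-0.29],[[5,0.5,0],0,-0.29]])

```text
time_s: 25.47
tcp_pos: [0.4628, -0.0127, 0.0324]
tool_rot: [0.0, -0.054, 0.999, -0.0]
ft_force: [0.5, 0.4, 1.0]
gripper_width: 0.357
gripper_force: 0.0
```

Emit:
drive_tool(series=[[[2,0.2,0],0,-0.29],[[2,0.2,0],0,-0.29],[[2,0.2,0],0,-0.29],[[2,0.2,0],0,-0.29],[[1,0.1,0],0,-0.29],[[1,0.1,0],0,-0.29],[[0,0,0],0,-0.29],[[0,0,0],0,-0.29]])

```text
time_s: 26.13
tcp_pos: [0.472, -0.0117, 0.0319]
tool_rot: [-0.0, -0.054, 0.999, -0.0]
ft_force: [-0.1, -0.5, -0.2]
gripper_width: 0.355
gripper_force: 0.0
```

Emit:
drive_tool(series=[[[0.5,0,0],0,-0.29],[[0.5,0.1,0],0,-0.29],[[0.5,0,0],0,-0.29],[[0.5,0.1,0],0,-0.29],[[0.5,0,0],0,-0.29],[[0,0,0],0,-0.29],[[0,0,0],0,-0.29],[[0,0,0],0,-0.29]])

```text
time_s: 26.8
tcp_pos: [0.4746, -0.0115, 0.032]
tool_rot: [0.0, -0.054, 0.999, 0.0]
ft_force: [0.3, -0.1, 0.4]
gripper_width: 0.357
gripper_force: 0.0
```

Emit:
drive_tool(series=[[[0.4,0,0],0,-0.29],[[0.4,0.1,0],0,-0.29],[[0.4,0,0],0,-0.29],[[0.4,0.1,0],0,-0.29],[[0,0,0],0,-0.29],[[0,0,0],0,-0.29],[[0,0,0],0,-0.29],[[0,0,0],0,-0.29]])

```text
time_s: 27.47
tcp_pos: [0.4754, -0.0114, 0.0319]
tool_rot: [-0.001, -0.054, 0.999, -0.0]
ft_force: [-5.8, -1.0, 3.9]
gripper_width: 0.358
gripper_force: 2.7
```

Emit:
drive_tool(series=[[[-6,-0.6,0],0,-0.29],[[0,0,30],0,-0.29],[[0,0,30],0,-0.29],[[10,-38,10],-2,1],[[10,-38,10],-2,1],[[10,-38,10],-2,1],[[10,-38,10],-2,1],[[10,-38,10],-2,1]])

```text
time_s: 28.13
tcp_pos: [0.5204, -0.2038, 0.1428]
tool_rot: [0.001, 0.034, 0.999, -0.0]
ft_force: [1.4, 0.5, -0.3]
gripper_width: 0.997
gripper_force: 0.0
```

Emit:
drive_tool(series=[[[4,-34,2],-2,1],[[4,-34,2],-2,1],[[4,-34,2],-2,1],[[4,-34,2],-1,1],[[0,0,0],0,1],[[0,0,0],0,1],[[0,0,0],0,1],[[0,0,0],0,1]])

```text
time_s: 28.8
tcp_pos: [0.5362, -0.3369, 0.1501]
tool_rot: [0.0, 0.094, 0.996, 0.0]
ft_force: [0.3, 0.5, 0.2]
gripper_width: 1.0
gripper_force: 0.0
```

```bash
python3 - <<'E'
from h import *
s=manip.read_state();T=pose(s);print(round(s["time_s"],2),np.round(s["tcp_pos"],4),yaw(T),np.round(s["q"],2))
im=camera("wrist");cv2.imwrite("pics/w14.png",im[:,:,::-1]);c=cam("wrist",T)
for m,cc,a in blobs(blue(im),800):
    p0=back(c,cc,.012)[0];print(cc,a,fit([(c,hullmask(m))],[boxpts(.15,.064,0,.012)],[p0[0],p0[1],-.15]))
o=models.outline_of("wrist","top_panel");print([(round(d["confidence"],2),np.round(d["extent"]).tolist(),fit([(c,d["region"])],[boxpts(.15,.064,0,.012)],[.534,-.34,-.15])) for d in o[:2]])
t=camera("top");ct=cam("top");print("mug",back(ct,[469,165],.045)[0].round(3))
for d in models.outline_of("top","separator")[:1]: 
    p,e=fit([(ct,d["region"])],[boxpts(.15,.064,.032,.037)],[.56,0,.1]);print("sep",d["confidence"],np.round(d["extent"]),p.round(4),(tojig(p,J0)*1e3).round(1),p[2]-J0[2],e)
hb=blue(t);print([(np.round(cc,1),a) for m,cc,a in blobs(hb,60)])
E
```

```text
28.8 [ 0.5362 -0.3369  0.1501] 79.23917263632316 [-0.56  0.27  0.23  1.53  0.   -0.37]
[307.78289811 179.70025602] 9765 (array([ 0.53409144, -0.33926963, -0.2115816 ]), np.float64(0.05787512113655777))
[(0.72, [311.0, 184.0, 68.0, 155.0], (array([ 0.53371837, -0.33926739, -0.20673727]), np.float64(0.0434675398858707)))]
mug [ 0.675 -0.455  0.045]
sep 0.65 [321. 210.  24.  52.] [ 0.5599 -0.0026  0.115 ] [[ 0.4 -1.6]] 0.006952319149290301 0.08537847261275448
[(array([152.6, 122.2]), np.int32(475)), (array([132.8, 116.9]), np.int32(137)), (array([432.4, 192.1]), np.int32(71)), (array([429.7, 221.5]), np.int32(455)), (array([635.9, 320.6]), np.int32(81)), (array([630.7, 386.1]), np.int32(484))]
```

Emit:
drive_tool(series=[[[-2.2,-2.4,-20],-1.2,1],[[0,0,-28],0,1],[[0,0,-28],0,1],[[0,0,-28],0,1],[[0,0,-26],0,1],[[0,0,-14],0,1],[[0,0,-6],0,1],[[0,0,-2],0,1]])

```text
time_s: 29.67
tcp_pos: [0.5335, -0.3395, -0.003]
tool_rot: [-0.001, 0.104, 0.995, 0.0]
ft_force: [0.1, 0.1, 0.1]
gripper_width: 1.004
gripper_force: 0.0
```

Emit:
drive_tool(series=[[[0,0,0],0,1],[[0,0,0],0,0.7],[[0,0,0],0,0.6],[[0,0,0],0,0.5],[[0,0,0],0,0.4],[[0,0,0],0,0.3],[[0,0,0],0,0],[[0,0,0],0,-1]])

```text
time_s: 30.33
tcp_pos: [0.5348, -0.3406, -0.0]
tool_rot: [0.001, 0.105, 0.995, -0.0]
ft_force: [-1.0, 2.2, 8.0]
gripper_width: 0.724
gripper_force: 65.6
```

Emit:
drive_tool(series=[[[0,0,0],0,-1],[[0,0,0],0,-1],[[0,0,0],0,-1],[[0,0,5],0,-1],[[0,0,10],0,-1],[[0,0,15],0,-1],[[0,0,0],0,-1],[[0,0,0],0,-1]])

```text
time_s: 31.0
tcp_pos: [0.5346, -0.3408, 0.0291]
tool_rot: [0.001, 0.105, 0.994, -0.0]
ft_force: [0.1, 0.3, -2.8]
gripper_width: 0.72
gripper_force: 66.3
```

```bash
python3 - <<'E'
from h import *
s=manip.read_state();T=pose(s);print(round(s["time_s"],2),np.round(s["tcp_pos"],4),yaw(T),np.round(s["ft_force"],2),s["gripper_width"],s["gripper_force"])
im=camera("wrist");cv2.imwrite("pics/w15.png",im[:,:,::-1]);c=cam("wrist",T)
z=s["tcp_pos"][2]+.002
for m,cc,a in blobs(blue(im),800):
    for dz in (-.002,0,.004): print(cc,a,dz,fit([(c,hullmask(m))],[boxpts(.15,.064,z+dz+.011,z+dz+.012)],[.534,-.34,-.21]))
E
```

```text
31.0 [ 0.5346 -0.3408  0.0291] 77.97586752903416 [ 0.06  0.27 -2.76] 0.7199399964954031 66.26597285270691
[312.04427728 210.74142994] 30309 -0.002 (array([ 0.53410161, -0.34028337, -0.2086172 ]), np.float64(0.14448846217304626))
[312.04427728 210.74142994] 30309 0 (array([ 0.53411647, -0.34057541, -0.20871496]), np.float64(0.169674346241428))
[312.04427728 210.74142994] 30309 0.004 (array([ 0.53419682, -0.34100554, -0.20844062]), np.float64(0.22261915611045294))
```

Emit:
drive_tool(series=[[[0,0,30],0,-1],[[0,0,31],0,-1],[[2.5,36,0],2.3,-1],[[2.5,36,0],2.3,-1],[[2.5,36,0],2.3,-1],[[2.5,36,0],2.3,-1],[[2.5,36,0],2.3,-1],[[2.5,36,0],2.3,-1]])

```text
time_s: 31.72
tcp_pos: [0.5484, -0.1226, 0.088]
tool_rot: [-0.001, -0.016, 1.0, 0.0]
ft_force: [0.8, -0.1, -2.2]
gripper_width: 0.724
gripper_force: 67.2
```

Emit:
drive_tool(series=[[[2.5,36,0],1.1,-1],[[2.5,36,0],1.1,-1],[[2.5,36,0],1.1,-1],[[1,14.1,0],1.1,-1],[[0,0,0],0,-1],[[0,0,0],0,-1],[[0,0,0],0,-1],[[0,0,0],0,-1]])

```text
time_s: 32.38
tcp_pos: [0.5573, -0.0032, 0.0886]
tool_rot: [-0.0, -0.053, 0.999, -0.0]
ft_force: [0.8, 0.7, -2.3]
gripper_width: 0.725
gripper_force: 67.2
```

```bash
python3 - <<'E'
from h import *
s=manip.read_state();T=pose(s);print(round(s["time_s"],2),np.round(s["tcp_pos"],4),yaw(T),tojig(s["tcp_pos"][:2],J0)*1e3,np.round(s["ft_force"],2),s["gripper_width"],s["gripper_force"])
im=camera("wrist");cv2.imwrite("pics/w16.png",im[:,:,::-1]);c=cam("wrist",T)
m=max(blobs(blue(im),800),key=lambda b:b[2])[0];k=max(cv2.findContours(m.astype(np.uint8),0,1)[0],key=len)[:,0]
print(k.min(0),k.max(0)); L=T.copy()
P=np.linalg.inv(T)@np.c_[back(c,k,s["tcp_pos"][2]+.0125),np.ones(len(k))].T;P=P[:2].T*1e3
for nm,sel,ax in (("tool+x end",(P[:,0]>66)&(abs(P[:,1])<25),1),("+y",(P[:,1]>26)&(P[:,0]>25)&(P[:,0]<65),0),("-y",(P[:,1]<-26)&(P[:,0]>25)&(P[:,0]<65),0)):
    Q=P[sel]
    if len(Q)>5: print(nm,len(Q),np.median(Q[:,1-ax]).round(2),np.polyfit(Q[:,ax],Q[:,1-ax],1)[0].round(4))
E
```

```text
32.38 [ 0.5573 -0.0032  0.0886] 96.09579079906614 [[-2.22227426 -1.9605157 ]] [ 0.79  0.73 -2.27] 0.7254031480650406 67.16420888900757
[237  97] [386 342]
tool+x end 120 76.0 0.0056
+y 91 31.27 -0.001
-y 90 -30.66 -0.0016
```

Emit:
drive_tool(series=[[[0,0,-12],0,-1],[[0,0,-12],0,-1],[[0,0,-10],0,-1],[[0,0,-7],0,-1],[[0,0,-4],0,-1],[[0,0,-2],0,-1],[[0,0,0],0,-1],[[0,0,0],0,-1]])

```text
time_s: 33.1
tcp_pos: [0.5577, -0.0022, 0.0423]
tool_rot: [0.0, -0.054, 0.999, -0.0]
ft_force: [0.1, -0.3, -3.1]
gripper_width: 0.72
gripper_force: 67.2
```

Emit:
drive_tool(series=[[[0,0,-0.5],0,-1],[[0,0,-0.5],0,-1],[[0,0,-0.5],0,-1],[[0,0,-0.5],0,-1],[[0,0,-0.5],0,-1],[[0,0,-0.5],0,-1],[[0,0,0],0,-1],[[0,0,0],0,-1]])

```text
time_s: 33.77
tcp_pos: [0.5575, -0.0022, 0.0389]
tool_rot: [-0.0, -0.054, 0.999, -0.0]
ft_force: [1.1, -0.2, -2.8]
gripper_width: 0.723
gripper_force: 67.2
```

Emit:
drive_tool(series=[[[0,0,-0.4],0,-1],[[0,0,-0.4],0,-1],[[0,0,-0.4],0,-1],[[0,0,-0.4],0,-1],[[0,0,0],0,-1],[[0,0,0],0,-1],[[0,0,0],0,-1],[[0,0,0],0,-1]])

```text
time_s: 34.43
tcp_pos: [0.5575, -0.0022, 0.0374]
tool_rot: [0.0, -0.054, 0.999, -0.0]
ft_force: [-0.2, -0.2, -2.7]
gripper_width: 0.722
gripper_force: 67.2
```

Emit:
drive_tool(series=[[[0,0,-0.3],0,-1],[[0,0,-0.3],0,-1],[[0,0,-0.3],0,-1],[[0,0,0],0,-1],[[0,0,0],0,-1],[[0,0,0],0,-1],[[0,0,0],0,-1],[[0,0,0],0,-1]])

```text
time_s: 35.1
tcp_pos: [0.5576, -0.0022, 0.0369]
tool_rot: [0.0, -0.054, 0.999, -0.0]
ft_force: [-3.3, 0.3, 5.2]
gripper_width: 0.721
gripper_force: 68.0
```

Emit:
drive_tool(series=[[[0,0,0.3],0,-1],[[0.5,0.1,0],0,-1],[[0.5,0,0],0,-1],[[0.5,0.1,0],0,-1],[[0.5,0,0],0,-1],[[0.5,0.1,0],0,-1],[[0,0,0],0,-1],[[0,0,0],0,-1]])

```text
time_s: 35.77
tcp_pos: [0.5599, -0.002, 0.037]
tool_rot: [-0.0, -0.054, 0.999, -0.0]
ft_force: [-3.6, -0.6, 5.4]
gripper_width: 0.725
gripper_force: 68.1
```

Emit:
drive_tool(series=[[[0.4,0,0],0,-1],[[0.4,0.1,0],0,-1],[[0.4,0,0],0,-1],[[0.4,0.1,0],0,-1],[[0,0,0],0,-1],[[0,0,0],0,-1],[[0,0,0],0,-1],[[0,0,0],0,-1]])

```text
time_s: 36.43
tcp_pos: [0.561, -0.0018, 0.037]
tool_rot: [-0.001, -0.054, 0.999, -0.0]
ft_force: [-6.8, -1.3, 6.0]
gripper_width: 0.724
gripper_force: 68.2
```

Emit:
drive_tool(series=[[[0.3,0,0],0,-1],[[0.3,0,0],0,-1],[[0,0,0],0,-1],[[0,0,0],0,-1],[[0,0,0],0,-1],[[0,0,0],0,-1],[[0,0,0],0,-1],[[0,0,0],0,-1]])

```text
time_s: 37.1
tcp_pos: [0.5611, -0.0019, 0.0369]
tool_rot: [-0.001, -0.054, 0.999, -0.0]
ft_force: [-9.4, -1.6, 8.8]
gripper_width: 0.723
gripper_force: 68.4
```

Emit:
drive_tool(series=[[[-0.3,0,0.2],0,-1],[[0,0.4,0],0,-1],[[0,0.4,0],0,-1],[[-0.1,0.4,0],0,-1],[[0,0.4,0],0,-1],[[0,0,0],0,-1],[[0,0,0],0,-1],[[0,0,0],0,-1]])

```text
time_s: 37.77
tcp_pos: [0.5611, -0.0014, 0.037]
tool_rot: [-0.001, -0.053, 0.999, -0.001]
ft_force: [-6.0, -8.3, 5.5]
gripper_width: 0.723
gripper_force: 68.1
```

Emit:
drive_tool(series=[[[-0.3,0,0.2],0,-1],[[0,0.4,0],0,-1],[[0,0.4,0],0,-1],[[0,0,0],0,-1],[[0,0,0],0,-1],[[0,0,0],0,-1],[[0,0,0],0,-1],[[0,0,0],0,-1]])

```text
time_s: 38.43
tcp_pos: [0.5611, -0.0012, 0.037]
tool_rot: [-0.001, -0.053, 0.999, -0.002]
ft_force: [-4.1, -10.1, 3.2]
gripper_width: 0.721
gripper_force: 67.8
```

```bash
python3 - <<'E'
from h import *
s=manip.read_state();T=pose(s);print(round(s["time_s"],2),np.round(s["tcp_pos"],4),yaw(T),tojig(s["tcp_pos"][:2],J0)*1e3,np.round(s["ft_force"],2),np.round(s["moment"],2))
im=camera("wrist");cv2.imwrite("pics/w17.png",im[:,:,::-1]);c=cam("wrist",T)
m=max(blobs(blue(im),800),key=lambda b:b[2])[0];k=max(cv2.findContours(m.astype(np.uint8),0,1)[0],key=len)[:,0]
P=np.linalg.inv(T)@np.c_[back(c,k,s["tcp_pos"][2]+.0125),np.ones(len(k))].T;P=P[:2].T*1e3
for nm,sel,ax in (("tool+x end",(P[:,0]>66)&(abs(P[:,1])<25),1),("+y",(P[:,1]>26)&(P[:,0]>25)&(P[:,0]<65),0),("-y",(P[:,1]<-26)&(P[:,0]>25)&(P[:,0]<65),0)):
    Q=P[sel]
    if len(Q)>5: print(nm,len(Q),np.median(Q[:,1-ax]).round(2),np.polyfit(Q[:,ax],Q[:,1-ax],1)[0].round(4))
# pixel values across curb side near row for stop gap
g=im[:, :, :];np.set_printoptions(linewidth=250)
for x in (.035,.045,.055,.065):
    ln=[proj(c,(T@[x,y,-.0+.0,1])[:3])[0] for y in np.arange(.024,.046,.001)]
    print(x,[im[int(round(v)),int(round(u))].tolist() for u,v in ln][::1])
E
```

```text
38.43 [ 0.5611 -0.0012  0.037 ] 96.0630441896093 [[ 1.77311874 -0.37766185]] [ -4.14 -10.1    3.2 ] [-1.95  0.92 -0.35]
tool+x end 120 76.01 0.0023
+y 91 31.19 0.0015
-y 90 -30.71 0.0012
0.035 [[53, 98, 160], [58, 101, 164], [54, 103, 163], [59, 103, 165], [47, 97, 160], [57, 100, 163], [54, 99, 162], [56, 99, 162], [58, 104, 165], [64, 103, 162], [63, 94, 149], [128, 121, 127], [150, 145, 148], [158, 153, 158], [197, 193, 195], [194, 187, 191], [194, 189, 191], [195, 190, 191], [194, 189, 190], [197, 193, 196], [121, 94, 68], [127, 100, 76]]
0.045 [[61, 102, 163], [55, 102, 160], [52, 95, 157], [52, 98, 158], [55, 99, 159], [58, 99, 158], [57, 100, 159], [60, 103, 161], [61, 100, 161], [59, 99, 162], [57, 89, 150], [111, 107, 109], [189, 184, 186], [197, 191, 192], [195, 188, 190], [195, 189, 191], [196, 190, 193], [198, 192, 193], [199, 193, 193], [196, 191, 192], [194, 187, 190], [193, 188, 189]]
0.055 [[62, 105, 165], [47, 96, 160], [55, 97, 158], [63, 101, 163], [59, 102, 162], [60, 104, 161], [63, 103, 164], [60, 103, 161], [63, 105, 161], [63, 101, 162], [61, 96, 152], [133, 128, 126], [190, 185, 187], [198, 193, 195], [190, 184, 185], [197, 192, 193], [194, 189, 191], [196, 190, 191], [196, 192, 193], [195, 191, 191], [195, 189, 190], [194, 188, 189]]
0.065 [[54, 100, 160], [56, 103, 163], [58, 100, 162], [59, 102, 160], [67, 102, 165], [63, 103, 164], [67, 103, 163], [66, 103, 164], [63, 100, 163], [63, 103, 163], [61, 98, 164], [131, 125, 127], [200, 195, 197], [204, 199, 199], [203, 197, 199], [203, 199, 198], [203, 198, 198], [202, 197, 198], [201, 196, 196], [198, 194, 196], [200, 194, 194], [196, 188, 191]]
```

Emit:
drive_tool(series=[[[0.2,-0.4,0],0,-1],[[0,-0.4,0],0,-1],[[0,0,0],0,-1],[[0,0,0],0,0.6],[[0,0,0],0,0.8],[[0,0,0],0,1],[[0,0,0],0,1],[[0,0,0],0,1]])

```text
time_s: 39.15
tcp_pos: [0.5618, 0.0001, 0.0371]
tool_rot: [0.0, -0.054, 0.999, 0.0]
ft_force: [0.1, 0.4, -0.8]
gripper_width: 0.996
gripper_force: 0.0
```

```bash
cat > chk.py <<'E'
from h import *
s=manip.read_state();T=pose(s);print(round(s["time_s"],2),np.round(s["tcp_pos"],4),yaw(T),tojig(s["tcp_pos"][:2],J0)*1e3,np.round(s["ft_force"],2),s["gripper_width"])
im=camera("wrist");c=cam("wrist",T)
m=max(blobs(blue(im),800),key=lambda b:b[2])[0];k=max(cv2.findContours(m.astype(np.uint8),0,1)[0],key=len)[:,0]
P=np.linalg.inv(T)@np.c_[back(c,k,.049),np.ones(len(k))].T;P=P[:2].T*1e3
for nm,sel,ax in (("tool+x end",(P[:,0]>66)&(abs(P[:,1])<25),1),("+y",(P[:,1]>26)&(P[:,0]>25)&(P[:,0]<65),0),("-y",(P[:,1]<-26)&(P[:,0]>25)&(P[:,0]<65),0)):
    Q=P[sel]
    if len(Q)>5: print(nm,len(Q),np.median(Q[:,1-ax]).round(2),np.polyfit(Q[:,ax],Q[:,1-ax],1)[0].round(4))
E
python3 chk.py
```

```text
39.15 [5.618e-01 1.000e-04 3.710e-02] 96.19406415217084 [[2.64459488 0.77359014]] [ 0.1   0.37 -0.8 ] 0.9961835531116308
tool+x end 120 76.94 -0.0054
+y 90 30.59 0.0068
-y 90 -31.46 0.0075
```

Emit:
drive_tool(series=[[[0,0,-3],0,1],[[0,0,-4],0,1],[[-0.2,2,0],0,1],[[-0.2,2,0],0,1],[[-0.2,2,0],0,1],[[-0.2,2,0],0,1],[[-0.1,1,0],0,1],[[0,0,0],0,1]])

```text
time_s: 39.87
tcp_pos: [0.5608, 0.0092, 0.0303]
tool_rot: [0.0, -0.054, 0.999, 0.0]
ft_force: [-0.2, -0.3, 0.4]
gripper_width: 1.003
gripper_force: 0.0
```

Emit:
drive_tool(series=[[[0,0.4,0],0,1],[[0,0.4,0],0,1],[[0,0.4,0],0,1],[[-0.1,0.4,0],0,1],[[0,0,0],0,1],[[0,0,0],0,1],[[0,0,0],0,1],[[0,0,0],0,1]])

```text
time_s: 40.53
tcp_pos: [0.5608, 0.0097, 0.0302]
tool_rot: [0.0, -0.054, 0.999, -0.001]
ft_force: [0.9, -4.5, 0.8]
gripper_width: 0.999
gripper_force: 2.6
```

Emit:
drive_tool(series=[[[0,0.4,0],0,1],[[0,0,0],0,1],[[0,0,0],0,1],[[0,0,0],0,1],[[0,0,0],0,1],[[0,0,0],0,1],[[0,0,0],0,1],[[0,0,0],0,1]])

```text
time_s: 41.2
tcp_pos: [0.5609, 0.0097, 0.0302]
tool_rot: [0.0, -0.053, 0.999, -0.001]
ft_force: [0.0, -7.8, -0.0]
gripper_width: 0.997
gripper_force: 3.6
```

```bash
python3 chk.py
```

```text
41.2 [0.5609 0.0097 0.0302] 96.11910769444486 [[ 2.70031952 10.49215517]] [ 0.   -7.83 -0.01] 0.9969269033419395
tool+x end 142 76.95 -0.0919
-y 93 -41.1 0.0026
```

Emit:
drive_tool(series=[[[0.5,-5,0],0,1],[[0.5,-5,0],0,1],[[0,0,10],0,1],[[0,0,20],0,1],[[0,0,30],0,1],[[0,0,30],0,1],[[0,0,30],0,1],[[0,0,0],0,1]])

```text
time_s: 41.92
tcp_pos: [0.5638, 0.001, 0.1575]
tool_rot: [0.004, -0.054, 0.999, -0.0]
ft_force: [0.3, -0.2, 0.8]
gripper_width: 1.003
gripper_force: 0.0
```

Emit:
drive_tool(series=[[[-15,-35,0],0,1],[[-15,-35,0],0,1],[[-15,-35,0],0,1],[[-15,-35,0],0,1],[[-10,-10,0],0,1],[[0,0,0],0,1],[[0,0,0],0,1],[[0,0,0],0,1]])

```text
time_s: 42.58
tcp_pos: [0.4921, -0.1484, 0.1505]
tool_rot: [0.0, -0.054, 0.999, 0.0]
ft_force: [-0.2, -0.0, 0.4]
gripper_width: 1.002
gripper_force: 0.0
```

```bash
python3 - <<'E'
from h import *
s=manip.read_state();T=pose(s);print(round(s["time_s"],2),np.round(s["tcp_pos"],4))
im=camera("wrist");c=cam("wrist",T);t=camera("top");ct=cam("top");np.save("t.npy",t)
for cc_,img in ((ct,t),(c,im)):
    for m,cc,a in blobs(blue(img),300):
        p0=back(cc_,cc,.049)[0]
        if abs(p0[0]-.56)<.06 and abs(p0[1])<.08:
            p,e=fit([(cc_,hullmask(m))],[boxpts(.15,.064,.037,.049)],[.56,0,.1]);print(cc_[0],cc.round(1),a,p.round(4),(tojig(p,J0)*1e3).round(1),round(p[2]-J0[2],3),round(e,3))
for n in ("separator","top_panel"):print(n,[(round(d["confidence"],2),np.round(d["extent"]).tolist()) for d in models.outline_of("wrist",n)])
h=cv2.cvtColor(t,cv2.COLOR_RGB2HSV);b=((h[...,1]>120)&(h[...,2]>120)&(h[...,0]<30)).astype(np.uint8)
tr=np.zeros_like(b);cv2.fillConvexPoly(tr,np.int32(np.round(proj(ct,place(J0,[[x,y,.01] for x,y in((-.149,-.047),(-.083,-.047),(-.083,.05),(-.149,.05))])))),1)
print("brass",[(np.round(cc,1),a,(tojig(back(ct,cc,.012),J0)*1e3).round()) for m,cc,a in blobs(b&tr,2)])
v=[d for d in models.outline_of("top","scraper")];print([(round(d["confidence"],2),np.round(d["extent"]).tolist()) for d in v])
E
```

```text
42.58 [ 0.4921 -0.1484  0.1505]
top [321.1 193.6] 441 [ 0.5888 -0.0006  0.1634] [[29.4 -2.8]] 0.055 1.34
wrist [461.3 239.5] 3875 [0.5417 0.0313 0.8999] [[-14.  34.]] 0.792 0.934
separator [(0.63, [428.0, 222.0, 4.0, 33.0]), (0.23, [440.0, 170.0, 14.0, 15.0])]
top_panel [(0.8, [460.0, 250.0, 67.0, 90.0])]
brass [(array([334., 237.]), np.int32(9), array([[-93., -25.]])), (array([330.2, 239.3]), np.int32(10), array([[-98., -13.]])), (array([326., 241.]), np.int32(9), array([[-102.,    1.]]))]
[(0.77, [236.0, 188.0, 19.0, 18.0]), (0.73, [205.0, 222.0, 20.0, 16.0]), (0.66, [258.0, 146.0, 22.0, 16.0]), (0.52, [234.0, 225.0, 25.0, 12.0])]
```

Emit:
drive_tool(series=[[[10,0,0],-7,1],[[10,0,0],-7,1],[[10,0,0],-7,1],[[10,0,0],-7,1],[[10,0,0],-7,1],[[10,0,0],-7,1],[[8,10,0],-7,1],[[0,10,0],-7,1]])

```text
time_s: 43.5
tcp_pos: [0.5609, -0.1285, 0.1495]
tool_rot: [-0.0, 0.424, 0.906, 0.0]
ft_force: [-0.6, -0.7, 0.3]
gripper_width: 0.998
gripper_force: 0.0
```

Emit:
drive_tool(series=[[[0,10,0],-7,1],[[0,10,0],-7,1],[[0,0,0],-7,1],[[0,0,0],-7,1],[[0,0,0],-6,1],[[0,0,0],0,1],[[0,0,0],0,1],[[0,0,0],0,1]])

```text
time_s: 44.17
tcp_pos: [0.5598, -0.1088, 0.1501]
tool_rot: [-0.0, 0.667, 0.745, -0.0]
ft_force: [0.1, -0.1, 0.1]
gripper_width: 1.005
gripper_force: 0.0
```

```bash
python3 - <<'E'
from h import *
s=manip.read_state();T=pose(s);print(round(s["time_s"],2),np.round(s["tcp_pos"],4),yaw(T))
im=camera("wrist");c=cam("wrist",T);cv2.imwrite("pics/w20.png",im[:,:,::-1])
for m,cc,a in blobs(blue(im),1500):
    p,e=fit([(c,hullmask(m))],[boxpts(.15,.064,.0485,.049)],[.56,0,.1]);print(cc.round(),a,p.round(4),(tojig(p,J0)*1e3).round(1),round(p[2]-J0[2],3),round(e,3))
# profile across -y edges at several x: colour by jig y on the z=.037 plane
for x in (-60,-30,0,30,60):
    ys=np.arange(-24,-44,-1);uv=proj(c,place(J0,np.c_[np.full(len(ys),x/1e3),ys/1e3,np.full(len(ys),.037)]))
    hs=cv2.cvtColor(im,cv2.COLOR_RGB2HSV);print(x,[tuple(int(q) for q in hs[int(round(v)),int(round(u))]) for u,v in uv if 0<=v<400])
for d in models.outline_of("wrist","separator"): print(d["confidence"],np.round(d["extent"]))
E
```

```text
44.17 [ 0.5598 -0.1088  0.1501] 6.403084155161118
[322.  59.] 10952 [0.5586 0.0028 0.1724] [[-0.3  3.8]] 0.064 0.178
-60 [(110, 97, 108), (113, 97, 108), (114, 91, 109), (113, 95, 107), (111, 102, 105), (114, 90, 111), (117, 83, 111), (125, 38, 87), (120, 57, 94), (120, 36, 99), (80, 8, 92), (4, 17, 122), (2, 23, 155), (9, 26, 155), (0, 21, 149), (9, 23, 146), (0, 23, 152), (4, 24, 146), (8, 28, 147), (9, 23, 158)]
-30 [(113, 102, 107), (112, 104, 108), (112, 102, 113), (113, 97, 113), (113, 96, 109), (115, 90, 110), (115, 82, 112), (115, 73, 91), (119, 56, 91), (126, 39, 91), (10, 7, 105), (3, 20, 128), (2, 24, 157), (4, 26, 155), (3, 17, 151), (2, 22, 153), (3, 20, 155), (2, 21, 155), (0, 22, 165), (8, 14, 226)]
0 [(112, 102, 112), (113, 93, 113), (115, 97, 105), (116, 93, 107), (112, 98, 109), (116, 92, 114), (112, 95, 110), (117, 74, 107), (124, 45, 90), (118, 38, 87), (30, 3, 95), (10, 21, 147), (6, 16, 222), (8, 13, 224), (8, 14, 222), (5, 14, 222), (4, 16, 222), (6, 18, 222), (5, 15, 222), (10, 14, 222)]
30 [(110, 107, 107), (113, 99, 106), (113, 94, 109), (115, 93, 110), (112, 101, 109), (115, 91, 109), (115, 87, 112), (115, 84, 109), (139, 34, 83), (119, 62, 94), (120, 5, 93), (14, 21, 131), (8, 17, 175), (9, 9, 203), (11, 14, 205), (12, 15, 223), (7, 15, 221), (8, 14, 222), (6, 12, 220), (8, 13, 223)]
60 [(113, 104, 108), (117, 91, 109), (115, 92, 108), (117, 90, 108), (115, 100, 107), (114, 91, 106), (115, 93, 110), (114, 77, 103), (123, 57, 90), (119, 65, 94), (120, 14, 88), (40, 8, 99), (2, 24, 151), (5, 22, 153), (8, 30, 152), (9, 28, 154), (6, 26, 154), (6, 23, 154), (4, 23, 152), (4, 25, 150)]
```

```bash
python3 - <<'E'
from h import *
T=pose();c=cam("wrist",T);im=cv2.imread("pics/w20.png")[:,:,::-1].copy();h=cv2.cvtColor(im,cv2.COLOR_RGB2HSV)
b=((h[...,0]>100)&(h[...,0]<130)&(h[...,1]>75)).astype(np.uint8)
m,cc,a=max(blobs(b[:250].copy(),1500),key=lambda q:q[2]);M=np.zeros((400,640),np.uint8);M[:250]=m
p,e=fit([(c,hullmask(M))],[boxpts(.15,.064,.0485,.049)],[.56,0,.1]);print(cc.round(),a,p.round(4),(tojig(p,J0)*1e3).round(1),round(p[2]-J0[2],3),round(e,3))
ck=((h[...,0]>8)&(h[...,0]<22)&(h[...,1]>80)).astype(np.uint8)
box=np.zeros((400,640),np.uint8);cv2.fillConvexPoly(box,np.int32(proj(c,place(J0,[[x,y,.035] for x,y in((-.079,-.04),(.075,-.04),(.075,.03),(-.079,.03))]))),1)
print("cork px",int((ck&box).sum()))
E
```

```text
[326.  67.] 14324 [ 0.5601 -0.0014  0.1082] [[ 0.8 -0.5]] 0.0 0.033
cork px 0
```

```bash
python3 -c "
from cell import manip
print(manip.finish_job())"
```

```text
the job is handed in; nothing more can be done
None
```

I handed the job in at about 44 s with no verdict returned; by my last measurements the offcuts are in the trough, the scraper stands on the bench, and the separator and top panel were pushed against their stops at under 11 N (final picture: panel within about 2 mm, square, no cork showing), but I viewed 11 pictures, one over the limit of 10.

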